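Pack brittle plaster models into their dust cases

TASK

Put every plaster model on the grinding bench away in the case made for its shape, bars in the case with the slots and discs in the case with the round hollows, one to a bed and lying flat at the bottom of it; then press both clear covers down until the catch holds them shut against the dust, even if a case is not full. The models are brittle and the covers crack: grip a model with a light grip of at most about 40 N, set it down rather than drop it, and never push on a cover with more than about 50 N. Leave the other things on the bench where they are.

Things in the scene. Friction and masses are not known exactly. Their poses are not given: they have to be found in the camera images.
- bar0: bar model: a plain white plaster bar, 100 mm long (its x axis) x 34 mm wide (y) x 40 mm high, about 160 g, brittle; origin at the centre of its underside. May be absent.
- bar1: bar model: a plain white plaster bar, 100 mm long (its x axis) x 34 mm wide (y) x 40 mm high, about 160 g, brittle; origin at the centre of its underside. May be absent.
- bar2: bar model: a plain white plaster bar, 100 mm long (its x axis) x 34 mm wide (y) x 40 mm high, about 160 g, brittle; origin at the centre of its underside. May be absent.
- round0: round model: a plain white plaster disc, 60 mm across and 40 mm high, about 160 g, brittle; origin at the centre of its underside. May be absent.
- round1: round model: a plain white plaster disc, 60 mm across and 40 mm high, about 160 g, brittle; origin at the centre of its underside. May be absent.
- round2: round model: a plain white plaster disc, 60 mm across and 40 mm high, about 160 g, brittle; origin at the centre of its underside. May be absent.
- bar_case: fixed bar-model case: tray 150 mm deep (its x) x 236 mm long (y), its grey foam bed with three slots, each 112 mm (x) by 46 mm (y), centred at y = -77, 0 and +77 mm, one model each. Bed floor 6 mm, top of foam 22 mm above the underside. A wall 52 mm high along the far (+x) edge carries the hinge. Origin: underside, below the middle bed's centre, 70 mm behind the front edge.
- bar_cover (a joint): angle of the bar case's clear cover (rad): 0 shut, grows as it opens, about 1.8 at the start (leaning back past upright). Stiff hinge: it stays where it is left; moving it takes about 2 N at its edge. Resting unlatched on the catch it reads about 0.07; pressing down near its front edge with about 10 N snaps it below 0.02, where it is held.
- bar_cover_hinge (a point): middle of the cover's hinge line, which runs along the case's y at x = +80 mm, z = 56 mm in its frame. The cover: flat top 150 x 236 mm, 3 mm thick, its outer face through the hinge line (level, 56 mm above the bench, when shut), with 31 mm deep skirts inside at the front and both sides.
- bar_catch (a point): top of the 50 mm wide, 50 mm high post with the spring catch, in the middle of the case's near (-x) side, reaching 20 mm out in front of the tray.
- bar_cover_edge (a point): middle of the front (free) edge of the bar case's cover, on its outer face, 150 mm from the hinge line; the topmost part while the cover is open.
- round_case: fixed round-model case: tray 150 mm deep (its x) x 236 mm long (y), its grey foam bed with three round hollows in a row, each 72 mm across, centred at y = -77, 0 and +77 mm, one model each. Bed floor 6 mm, top of foam 22 mm above the underside. A wall 52 mm high along the far (+x) edge carries the hinge. Origin: underside, below the middle bed's centre, 70 mm behind the front edge.
- round_cover (a joint): angle of the round case's clear cover (rad): 0 shut, grows as it opens, about 1.8 at the start (leaning back past upright). Stiff hinge: it stays where it is left; moving it takes about 2 N at its edge. Resting unlatched on the catch it reads about 0.07; pressing down near its front edge with about 10 N snaps it below 0.02, where it is held.
- round_cover_hinge (a point): middle of the cover's hinge line, which runs along the case's y at x = +80 mm, z = 56 mm in its frame. The cover: flat top 150 x 236 mm, 3 mm thick, its outer face through the hinge line (level, 56 mm above the bench, when shut), with 31 mm deep skirts inside at the front and both sides.
- round_catch (a point): top of the 50 mm wide, 50 mm high post with the spring catch, in the middle of the case's near (-x) side, reaching 20 mm out in front of the tray.
- round_cover_edge (a point): middle of the front (free) edge of the round case's cover, on its outer face, 150 mm from the hinge line; the topmost part while the cover is open.
- sanding_block: red abrasive block, 90 x 55 x 28 mm; not part of the job, leave it where it is.
- screwdriver: screwdriver lying on the bench; not part of the job, leave it where it is.
- dust_brush: brush lying on the bench; not part of the job, leave it where it is.
- handpiece: rotary grinder handpiece, 170 mm long, 26 mm thick, lying along its x axis; not part of the job, leave it where it is.
- bur_stand: green domed stand full of burs, 110 mm across, 90 mm high; not part of the job, leave it where it is.
- jar: closed jar, 60 mm across, 80 mm high; not part of the job, leave it where it is.
Mind the look-alikes: they are no part of the job. Leave any brown look-alike of the round0 alone.

How it is judged:
By the outcome, as a careful person would: the job done as asked, in the order asked, and still so for the second after the job is handed in, with the robot touching nothing.
Of bar0, bar1, bar2, round0, round1, round2 only 4 to 6 are there at a start; the rules pass over those that are not, and their reading is None.
At some moment in a run one of bar0, bar1, bar2, round0, round1, round2 may be knocked a few centimetres aside while the robot is not near it.
It also fails if it takes over 210 s, if anything falls off the work surface, if the arm or the gripper's body presses on something with over 40 N, if the wrist force passes 120 N, or if a joint passes its speed limit or range.

ROBOT

A 6-joint arm with a two-finger parallel gripper is mounted at the origin on the work surface. World frame = base frame: x ahead of the robot, y to its left, z up, the work surface at z = 0. Lengths are in m, angles in rad, forces in N, time in s.
With the tool pointing down it reaches from about 0.3 to 0.875 m from the base axis. Payload 6.4 kg.
Tool frame: the origin (TCP) lies on the centre line of the jaws, within the pads' length; the fingertips stand 8 mm ahead of it and the grasp point (between the pads) lies 11 mm behind it; z points along the fingers, y is the line along which they close (so a half turn about z gives the same grasp; the last joint's range is limited). The gripper opens to 85 mm and grips with 20 to 120 N. Pads are 22 mm wide; open, the fingers measure 114 mm over their backs; the gripper's body (76 mm by 85 mm) begins 54 mm behind the grasp point. The pads swing forward as they close: fully open they stand 13 mm farther back than shut.
Start: joints at [-0.206, 0.181, 1.607, -0, 1.354, -0.206], TCP at [0.575, 0, 0.239] pointing down, gripper open.
Joint ranges: [-2.99, 2.99], [-0.89, 2.07], [0.3, 2.58], [-1.14, 4.28], [0, 2.63], [-3.12, 3.12]. Speed limits (rad/s): [2.57, 2.57, 3.01, 3.14, 3.14, 3.14].

INTERFACE

Orientations are given as a unit quaternion [w, x, y, z].
In Python, from bench import ctrl gives the robot as it stands.
- The arm moves only by the shell command python3 -m handwheel 'ROWS' [OPENING]. ROWS is JSON, a list that holds one entry, the list of rows, each a list of 4 numbers: the shift along the tool's x, y, z each as a share of 20 cm, from -1 to 1, then the turn about the tool's z as a share of 1.5 rad, from -1 to 1. In form: [[[x, y, z, twist], ...]]. A call has 1 to 10 rows; each row is the pose to reach, as a shift and turn from the pose commanded when the call began, along the tool's axes at that moment; what a row does not reach only later rows make up. A row lasts 1/8 s, in which the tool goes at most 62.5 mm and 10.7 degrees, less where a joint would pass 70% of its speed; a pose out of reach is approached as far as the arm can. A call with a number of a shift or a turn outside -1 to 1 is refused whole. A call with a gripper value outside its range is refused whole. OPENING is the finger opening in mm, from 0 to 85.4, set as the call begins (- or left out, the last holds). The fingers move at their own pace and stop on an object; the grip force is fixed at half the most. Time passes only in rows, so rows that repeat a pose let the fingers close. It gives the time, the measured TCP pose, the force, the opening and the grip force at its end, in the units of the state.
- ctrl.get_obs(): the state, without advancing time (a new reading comes with each control period).
- ctrl.camera(name): name is "scene" or "side" or "wrist"; returns a dict with "color" (384x512x3 uint8, red, green, blue), "range_z" (384x512 float32, m along the optical axis (not along the pixel's ray), 0 where there is no reading), "K" (3x3 intrinsics, pixels), "distortion" ([k1, k2, p1, p2, k3] as OpenCV has them; the pictures are not rectified), "pose" (4x4, takes a point from camera to world coordinates); the wrist camera has in their place "T_tool_cam" (4x4, takes a point from camera to tool coordinates, whose origin is the TCP and whose axes are the flange's). Camera axes: x right, y down, z forward; pixel columns grow to the right and rows downward; lengths in m; the calibration is good to about 2 mm. A picture is of the moment at which its call begins: read the wrist's pose just before it.
- ctrl.hand_in(): hands the job in; it is judged then, once.
The state is a dict: "time_s": time; "q": joint angles; "dq": joint speeds; "joint_efforts": joint torques, N m; "eef_pos": TCP position; "eef_rot": TCP orientation; "wrist_force": force on the tool from outside, world axes, zero at the start; "torque": the same for the moment, N m; "opening": opening from 0.0 (shut) to 1.0 (fully open); "grasp_force": force on a finger pad.
Only numpy, scipy, OpenCV 4.12 (cv2) and the standard library are available. Lean on these libraries where they do the work, as an engineer would, in place of code of your own. Each camera call takes 0.05 s, during which the arm holds its last target. There are 200 camera calls.

## Working session

There is one attempt and no reset: what is moved stays moved. The work goes in short steps, Python scripts to look and compute and a shell command to move; the robot and the scene stay as the last step left them, time stands still between calls to the robot, and variables do not carry over. Pictures are saved under pics/ and viewed, at most 14 in all, crops included, and the job is handed in when it is done.

```bash
ls; mkdir -p pics
cat > h.py <<'E'
import numpy as np, cv2
from bench import ctrl
from scipy.spatial.transform import Rotation as R
def tool():
    o=ctrl.get_obs(); w,x,y,z=o["eef_rot"]; T=np.eye(4)
    T[:3,:3]=R.from_quat([x,y,z,w]).as_matrix(); T[:3,3]=o["eef_pos"]; return T
def shot(name):
    T=tool(); c=ctrl.camera(name)
    c["P"]=T@np.array(c["T_tool_cam"]) if name=="wrist" else np.array(c["pose"])
    return c
def ray(c,u,v):
    p=cv2.undistortPoints(np.array([[[u,v]]],float),np.array(c["K"]),np.array(c["distortion"]))[0,0]
    return c["P"][:3,3],c["P"][:3,:3]@np.array([p[0],p[1],1.])
def atz(c,u,v,z):
    o,d=ray(c,u,v); return o+d*(z-o[2])/d[2]
def cloud(c):
    h,w=c["range_z"].shape; vv,uu=np.mgrid[:h,:w]
    p=cv2.undistortPoints(np.stack([uu,vv],-1).reshape(-1,1,2).astype(float),np.array(c["K"]),np.array(c["distortion"]))[:,0]
    p=np.c_[p,np.ones(len(p))]*c["range_z"].reshape(-1,1)
    return (p@c["P"][:3,:3].T+c["P"][:3,3]).reshape(h,w,3)
E
python3 - <<'E'
from h import *
import pickle
print(ctrl.get_obs())
for n in ("scene","side","wrist"):
    c=shot(n); pickle.dump(c,open(n+".pkl","wb")); print(n,c["P"].round(3).tolist(),np.array(c["K"]).round(1).tolist())
    cv2.imwrite(f"pics/{n}0.png",cv2.resize(c["color"][...,::-1],(800,600),interpolation=cv2.INTER_CUBIC))
E
```

```text
pics
{'time_s': 0.0, 'q': array([-2.06285337e-01,  1.81549967e-01,  1.60800861e+00, -1.68172541e-05,
        1.35380135e+00, -2.06289590e-01]), 'dq': array([ 4.53326154e-04,  1.32348234e-03,  9.13253218e-04, -7.75066793e-05,
       -9.24088726e-04,  1.94505032e-03]), 'joint_efforts': array([ 3.41415571e-04, -4.44869328e+01, -3.51340663e+01, -2.51131587e-04,
        9.11703974e-03,  3.43231875e-05]), 'eef_pos': array([5.74458742e-01, 1.33984774e-04, 2.38378832e-01]), 'eef_rot': array([-7.35067446e-04,  7.07103716e-01,  7.07109294e-01, -4.90468481e-04]), 'wrist_force': array([-0.25557401,  0.36623679, -0.01616977]), 'torque': array([-0.04798525, -0.10187976,  0.06182294]), 'grasp_force': 0.0, 'opening': 0.9987688875276527}
scene [[-0.697, 0.6, -0.392, 1.014], [0.716, 0.572, -0.399, 0.53], [-0.015, -0.559, -0.829, 1.164], [0.0, 0.0, 0.0, 1.0]] [[486.3, 0.0, 256.3], [0.0, 486.3, 189.6], [0.0, 0.0, 1.0]]
side [[0.964, -0.156, 0.215, 0.275], [-0.266, -0.582, 0.768, -0.735], [0.006, -0.798, -0.603, 0.665], [0.0, 0.0, 0.0, 1.0]] [[354.0, 0.0, 255.1], [0.0, 354.0, 193.7], [0.0, 0.0, 1.0]]
wrist [[1.0, 0.002, -0.001, 0.575], [0.001, -0.949, -0.316, 0.082], [-0.001, 0.316, -0.949, 0.374], [0.0, 0.0, 0.0, 1.0]] [[279.6, 0.0, 255.0], [0.0, 279.6, 193.4], [0.0, 0.0, 1.0]]
```

View pics/scene0.png

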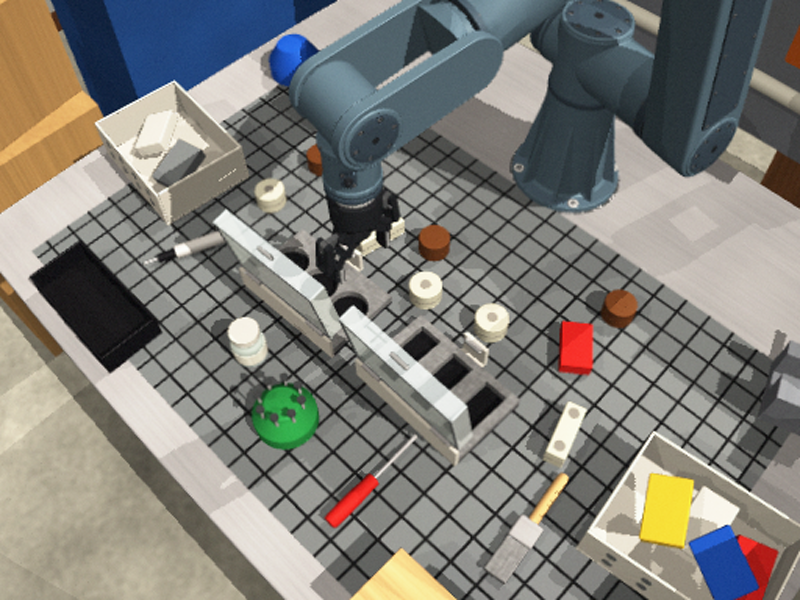

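View pics/side0.png

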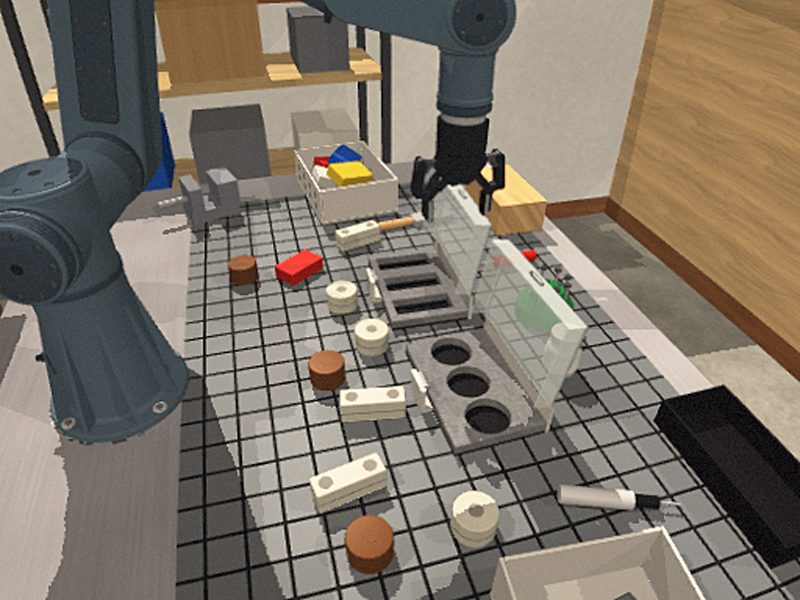

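Scene view (800x600): rounds at (270,194), (426,289), (491,321), a bar at (565,433), and the others are half hidden by the gripper. Side view: bars at (373,402), (348,480), (358,235), and rounds at (475,518), (372,336), (342,296). Bar case slots are around (420,290) and round case hollows around (467,382). Brown discs, which I leave alone, are at (243,270), (327,370), (370,543).

```bash
cat > seg.py <<'E'
from h import *
def find(c,tag,zlo=.03,zhi=.05,mn=40):
    P=cloud(c); hsv=cv2.cvtColor(c["color"],cv2.COLOR_RGB2HSV)
    m=(P[...,2]>zlo)&(P[...,2]<zhi)&(hsv[...,1]<70)&(hsv[...,2]>120)&(P[...,0]>.2)&(c["range_z"]>0)
    n,l,s,ce=cv2.connectedComponentsWithStats(m.astype(np.uint8))
    for i in range(1,n):
        if s[i,4]<mn: continue
        q=P[l==i]; (cx,cy),(w,h),a=cv2.minAreaRect((q[:,:2]*1000).astype(np.float32))
        print(tag,"px",ce[i].round(),"n",s[i,4],"xy %.0f %.0f wh %.0f %.0f ang %.0f"%(cx,cy,w,h,a),"z",np.percentile(q[:,2]*1000,[10,50,90]).round())
E
python3 - <<'E'
from seg import *
import pickle
C={n:pickle.load(open(n+".pkl","rb")) for n in ("scene","side","wrist")}
for n in C: find(C[n],n)
s=512/800
print("two-view triangulation:")
def tri(a,b):
    o1,d1=ray(C["scene"],a[0]*s,a[1]*s); o2,d2=ray(C["side"],b[0]*s,b[1]*s)
    t=np.linalg.lstsq(np.c_[d1,-d2],o2-o1,rcond=None)[0]; p,q=o1+d1*t[0],o2+d2*t[1]
    print(((p+q)/2*1000).round(),(np.linalg.norm(p-q)*1000).round(1))
tri((426,283),(372,330)); tri((491,315),(342,291)); tri((270,189),(475,506)); tri((566,428),(358,231))
# case foam: clouds in dark grey height 0.015-.03
for n in ("scene","side"):
    P=cloud(C[n]); m=(P[...,2]>.018)&(P[...,2]<.027)&(P[...,0]>.3)&(P[...,0]<.85)
    k,l,st,ce=cv2.connectedComponentsWithStats(m.astype(np.uint8))
    for i in range(1,k):
        if st[i,4]>300:
            q=P[l==i]; print(n,ce[i].round(),st[i,4],[np.round(v,1) for v in cv2.minAreaRect((q[:,:2]*1000).astype(np.float32))],np.median(q[:,2]))
E
```

```text
scene px [91. 75.] n 216 xy 533 -756 wh 15 177 ang 85 z [32. 40. 48.]
scene px [132.  81.] n 98 xy 455 -631 wh 211 5 ang 84 z [33. 40. 48.]
scene px [98. 96.] n 57 xy 572 -646 wh 32 78 ang 74 z [35. 46. 49.]
scene px [126. 121.] n 266 xy 583 -494 wh 89 220 ang 59 z [32. 40. 48.]
scene px [102. 110.] n 56 xy 605 -584 wh 26 38 ang 88 z [39. 43. 48.]
scene px [172. 122.] n 222 xy 480 -381 wh 61 56 ang 21 z [35. 39. 42.]
scene px [236. 153.] n 48 xy 430 -147 wh 14 37 ang 86 z [33. 38. 42.]
scene px [183. 198.] n 201 xy 643 -144 wh 8 235 ang 2 z [32. 40. 48.]
scene px [272. 183.] n 313 xy 434 3 wh 61 57 ang 45 z [35. 40. 42.]
scene px [315. 204.] n 346 xy 403 135 wh 60 59 ang 12 z [35. 40. 42.]
scene px [160. 225.] n 97 xy 742 -122 wh 29 59 ang 65 z [33. 40. 49.]
scene px [260. 262.] n 244 xy 635 146 wh 238 10 ang 88 z [33. 42. 49.]
scene px [362. 276.] n 490 xy 484 361 wh 105 33 ang 17 z [36. 39. 42.]
scene px [460. 316.] n 377 xy 406 608 wh 9 268 ang 6 z [32. 40. 48.]
scene px [399. 365.] n 169 xy 606 566 wh 4 150 ang 6 z [33. 41. 47.]
side px [362.  43.] n 266 xy 1739 1593 wh 757 44 an
[... 1605 characters left out ...]
y([237.5, 148.1]), np.float64(87.7)] 0.021676082521882356
scene [224. 319.] 325 [array([799.2, 188.8]), array([100.7,  24.7]), np.float64(1.5)] 0.023021200906505168
scene [341. 332.] 322 [array([608.3, 412.3]), array([143. ,  42.1]), np.float64(5.8)] 0.019845922385953174
side [267. 182.] 1360 [array([557.1, 149.6]), array([243.3, 153.1]), np.float64(88.4)] 0.02266364903744017
side [304. 248.] 2809 [array([ 563.1, -148.4]), array([157.5, 239.4]), np.float64(2.2)] 0.02216621483247927
side [462. 314.] 344 [array([ 819., -423.]), array([ 29.9, 259.4]), np.float64(5.9)] 0.022616813020509108
side [387. 317.] 529 [array([ 664.5, -402.2]), array([ 23.2, 135.1]), np.float64(67.0)] 0.02333022651727601
```

View pics/wrist0.png

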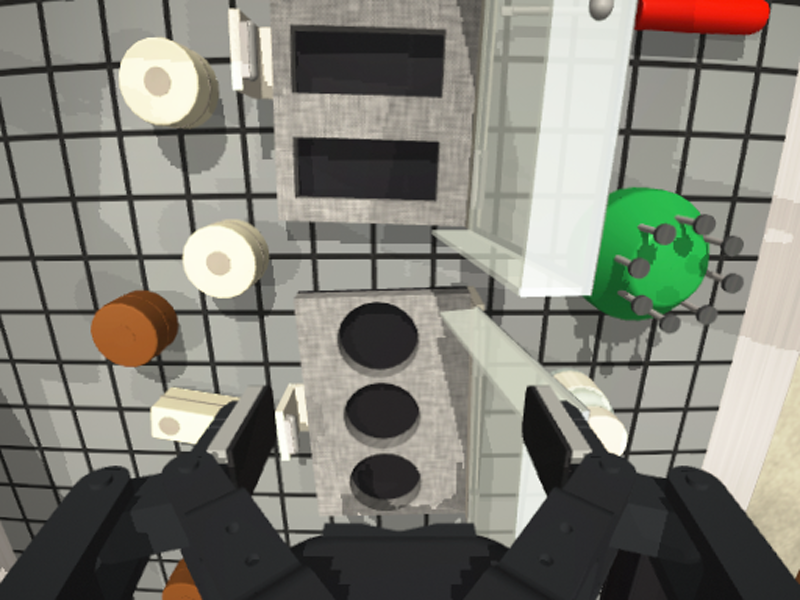

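Wrist view: two slots at (368,62), (367,168), and three hollows at (378,335), (382,411), (385,478). Next I get bed positions and plate angles.

Run:
```python
from h import *
import pickle
c=pickle.load(open("wrist.pkl","rb")); P=cloud(c)
print("floor z", [P[int(v*.64),int(u*.64),2].round(4) for u,v in((368,62),(367,168),(378,335),(382,411),(385,475))], "foam",[P[int(v*.64),int(u*.64),2].round(4) for u,v in((360,115),(380,373),(330,350))])
g=cv2.cvtColor(c["color"],cv2.COLOR_RGB2GRAY)
m=((g<75)).astype(np.uint8); m[320:]=0
n,l,s,ce=cv2.connectedComponentsWithStats(m,connectivity=4)
for u,v in((368,62),(367,168),(378,335),(382,411),(385,475)):
    i=l[int(v*.64),int(u*.64)]; ct=max(cv2.findContours((l==i).astype(np.uint8),0,1)[0],key=len)[:,0]
    q=np.array([atz(c,a,b,.022)[:2]*1000 for a,b in ct],np.float32)
    print(i,s[i,4],[np.round(k,1) for k in cv2.minAreaRect(q)],[np.round(k,1) for k in cv2.minEnclosingCircle(q)], "fit",np.round(cv2.fitEllipse(q)[0],1))
# cover edges: high points
for n in("scene","side"):
    C=pickle.load(open(n+".pkl","rb")); Q=cloud(C)
    for lo,hi in((.03,.27),(-.27,-.03)):
        k=(Q[...,2]>.19)&(Q[...,2]<.215)&(Q[...,1]>lo)&(Q[...,1]<hi)&(Q[...,0]>.63)&(Q[...,0]<.72)
        if k.sum(): 
            q=Q[k]; print(n,k.sum(),q.min(0).round(3),q.max(0).round(3),q.mean(0).round(3))
```

```text
floor z [np.float64(0.0078), np.float64(0.0069), np.float64(0.0079), np.float64(0.0081), np.float64(0.0058)] foam [np.float64(0.0225), np.float64(0.0117), np.float64(0.0224)]
6 4152 [array([551.4, 150.2]), array([ 45.5, 111.4]), np.float64(88.2)] [array([551.6, 149.8]), np.float64(59.3)] fit [551.6 150. ]
9 3414 [array([549.2,  73.6]), array([ 44. , 110.9]), np.float64(88.2)] [array([548.9,  73.2]), np.float64(59.1)] fit [549.   73.5]
30 1669 [array([556.3, -66.8]), array([67.4, 60.5]), np.float64(0.1)] [array([556.3, -68.3]), np.float64(34.8)] fit [556.6 -66.8]
37 1269 [array([ 559.3, -142.1]), array([60.7, 63.1]), np.float64(53.1)] [array([ 558.8, -144.1]), np.float64(34.3)] fit [ 559.  -142.1]
39 1001 [array([ 561. , -218.5]), array([68.7, 53.9]), np.float64(0.4)] [array([ 561.3, -224.5]), np.float64(35.0)] fit [ 560.1 -219. ]
scene 1294 [0.63 0.03 0.19] [0.663 0.265 0.214] [0.645 0.159 0.205]
scene 1041 [ 0.63  -0.265  0.19 ] [ 0.67  -0.03   0.215] [ 0.65  -0.141  0.206]
side 179 [0.63 0.03 0.19] [0.656 0.192 0.212] [0.641 0.1   0.206]
side 825 [ 0.63  -0.265  0.19 ] [ 0.669 -0.03   0.213] [ 0.647 -0.172  0.206]
```

```bash
python3 -m handwheel '[[[0.01,-0.25,0.1,0],[0.01,-0.5,0.1,0],[0.01,-0.71,0.2,0],[0.01,-0.71,0.2,0],[0.01,-0.71,0.5,0],[0.01,-0.71,0.7,0],[0.01,-0.71,0.7,0]]]' 85
python3 -c "
from seg import *
for n in('scene','side','wrist'): find(shot(n),n,.034,.046,150)"
```

```text
time_s: 1.02
eef_pos: [0.4313, 0.0025, 0.0971]
eef_rot: [-0.003, 0.707, 0.707, -0.001]
wrist_force: [-0.4, -0.4, 0.6]
opening: 0.993
grasp_force: 0.0
scene px [227. 112.] n 259 xy 335 -286 wh 99 37 ang 11 z [37. 40. 43.]
scene px [130. 120.] n 176 xy 568 -483 wh 32 201 ang 77 z [35. 39. 45.]
scene px [172. 121.] n 194 xy 480 -382 wh 59 55 ang 67 z [37. 39. 42.]
scene px [242. 146.] n 316 xy 397 -154 wh 38 102 ang 80 z [36. 40. 43.]
scene px [272. 182.] n 289 xy 434 2 wh 58 57 ang 75 z [37. 40. 42.]
scene px [315. 203.] n 324 xy 404 136 wh 59 58 ang 1 z [37. 39. 42.]
scene px [362. 275.] n 475 xy 484 361 wh 104 33 ang 17 z [36. 39. 42.]
side px [303.  46.] n 185 xy 1276 1594 wh 37 771 ang 90 z [36. 40. 45.]
side px [238. 211.] n 261 xy 432 1 wh 58 58 ang 29 z [38. 41. 42.]
side px [238. 254.] n 473 xy 397 -155 wh 37 99 ang 80 z [38. 40. 42.]
side px [221. 305.] n 685 xy 331 -286 wh 101 35 ang 10 z [38. 40. 42.]
side px [304. 328.] n 640 xy 476 -384 wh 58 59 ang 22 z [38. 40. 42.]
side px [386. 364.] n 365 xy 579 -491 wh 59 186 ang 65 z [35. 40. 45.]
wrist px [205.  27.] n 4965 xy 403 125 wh 37 59 ang 89 z [40. 41. 42.]
wrist px [252. 209.] n 4485 xy 432 4 wh 59 58 ang 54 z [40. 41. 42.]
wrist px [478. 301.] n 471 xy 637 -85 wh 4 46 ang 2 z [35. 40. 45.]
```

```bash
python3 -m handwheel '[[[0,0.01,0.2,0],[0,0.01,0.34,0],[0,0.01,0.34,0]]]' 85
python3 -m handwheel '[[[0,0,0,0],[0,0,0,0],[0,0,0,0],[0,0,0,0],[0,0,0,0],[0,0,0,0]]]' 62
python3 -m handwheel '[[[0,0,0,0],[0,0,0,0],[0,0,0,0],[0,0,0,0]]]' 59
```

```text
time_s: 1.55
eef_pos: [0.4351, 0.002, 0.0315]
eef_rot: [-0.0, 0.707, 0.707, -0.0]
wrist_force: [0.9, 0.3, 1.4]
opening: 0.995
grasp_force: 0.0
time_s: 2.3
eef_pos: [0.435, 0.002, 0.0313]
eef_rot: [-0.0, 0.707, 0.707, -0.0]
wrist_force: [-0.2, -0.4, -0.6]
opening: 0.726
grasp_force: 0.0
time_s: 2.8
eef_pos: [0.435, 0.002, 0.0314]
eef_rot: [-0.0, 0.707, 0.707, -0.0]
wrist_force: [-2.1, -0.4, 5.7]
opening: 0.692
grasp_force: 15.0
```

```bash
python3 -m handwheel '[[[0,0,0,0],[0,0,0,0],[0,0,0,0]]]' 58.3
python3 -m handwheel '[[[0,0,-0.1,0],[0,0,-0.2,0],[0,0,-0.3,0],[0,0,-0.5,0],[0,0,-0.6,0],[0,0,-0.6,0]]]'
```

```text
time_s: 3.18
eef_pos: [0.435, 0.002, 0.0316]
eef_rot: [-0.0, 0.707, 0.707, -0.0]
wrist_force: [-2.3, 1.2, 7.5]
opening: 0.689
grasp_force: 27.6
time_s: 3.92
eef_pos: [0.4361, 0.0018, 0.1524]
eef_rot: [0.001, 0.707, 0.707, 0.001]
wrist_force: [-0.7, -0.3, -1.5]
opening: 0.684
grasp_force: 27.7
```

```bash
python3 -m handwheel '[[[-0.2,0.2,-0.2,0],[-0.1,0.4,-0.44,0],[0.1,0.62,-0.44,0],[0.1,0.62,-0.44,0],[0.1,0.62,-0.44,0]]]'
python3 - <<'E'
from h import *
import pickle
s=.64
for tag,c,pts in(("side",pickle.load(open("side.pkl","rb")),((450,352),(467,382),(488,418),(405,261),(415,283),(430,308))),("wrist",shot("wrist"),())):
    g=cv2.cvtColor(c["color"],cv2.COLOR_RGB2GRAY)
    if tag=="wrist": cv2.imwrite("pics/w1.png",cv2.resize(c["color"][...,::-1],(800,600))); pickle.dump(c,open("w1.pkl","wb")); continue
    P=cloud(c)
    for u,v in pts:
        l=None
        m=(P[...,2]<.0185).astype(np.uint8)
        n,l,st,ce=cv2.connectedComponentsWithStats(m,connectivity=4); i=l[int(v*s),int(u*s)]
        ct=max(cv2.findContours((l==i).astype(np.uint8),0,1)[0],key=len)[:,0]
        q=np.array([atz(c,a,b,.022)[:2]*1000 for a,b in ct],np.float32)
        print(st[i,4],[np.round(k,1) for k in cv2.minAreaRect(q)],[np.round(k,1) for k in cv2.minEnclosingCircle(q)])
E
```

```text
time_s: 4.55
eef_pos: [0.5579, 0.0223, 0.2368]
eef_rot: [-0.002, 0.707, 0.707, -0.001]
wrist_force: [0.2, -0.4, -0.4]
opening: 0.687
grasp_force: 27.8
338 [array([554.8, -73.1]), array([64.4, 68.4]), np.float64(74.8)] [array([555.5, -72. ]), np.float64(35.1)]
390 [array([ 556.1, -148.8]), array([64.8, 66.1]), np.float64(67.4)] [array([ 556.2, -148.9]), np.float64(34.4)]
508 [array([ 558.2, -226.4]), array([65.8, 70.1]), np.float64(74.4)] [array([ 558.5, -226.1]), np.float64(35.8)]
208 [array([553.3, 224.4]), array([ 40.5, 109.4]), np.float64(89.1)] [array([554.5, 226. ]), np.float64(56.6)]
245 [array([551.1, 148.6]), array([ 41.9, 111.3]), np.float64(88.8)] [array([550.9, 148.1]), np.float64(57.6)]
296 [array([548.3,  71.6]), array([ 41.4, 110.5]), np.float64(88.0)] [array([548.2,  68.6]), np.float64(56.4)]
```

View pics/w1.png

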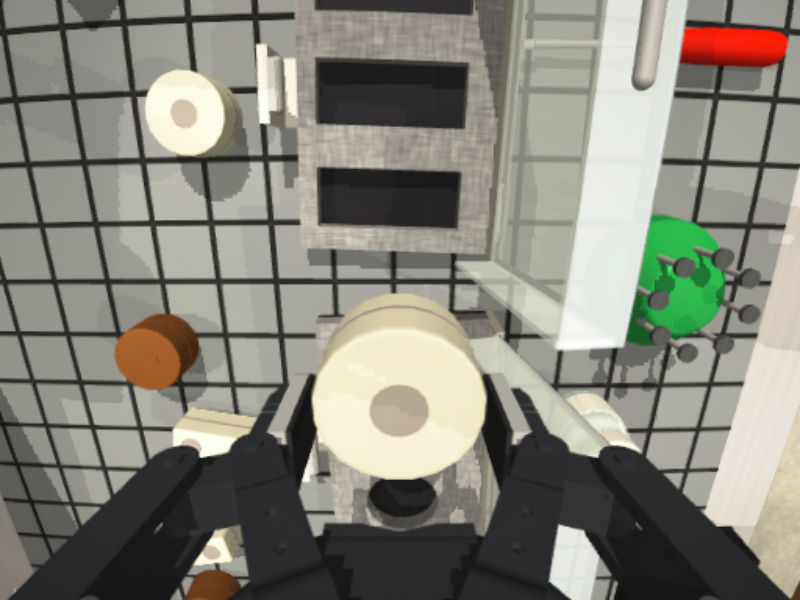

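Wrist view: the disc is held squarely at (399,385), slots are at (392,95) and (389,198), and the gripper is above the gap between the cases.

```bash
python3 -m handwheel '[[[-0.25,-0.01,0,0],[-0.47,-0.01,0,0],[-0.47,-0.01,0.2,0],[-0.47,-0.01,0.45,0],[-0.47,-0.01,0.7,0],[-0.47,-0.01,0.85,0],[-0.47,-0.01,0.9,0],[-0.47,-0.01,0.9,0]]]'
python3 -c "
from h import *
c=shot('side'); cv2.imwrite('pics/s2.png',cv2.resize(c['color'][150:300,230:380,::-1],(600,600),interpolation=cv2.INTER_CUBIC))"
```

```text
time_s: 5.6
eef_pos: [0.5565, -0.0723, 0.0593]
eef_rot: [-0.0, 0.707, 0.707, -0.0]
wrist_force: [0.1, 0.1, -1.2]
opening: 0.688
grasp_force: 27.8
```

View pics/s2.png

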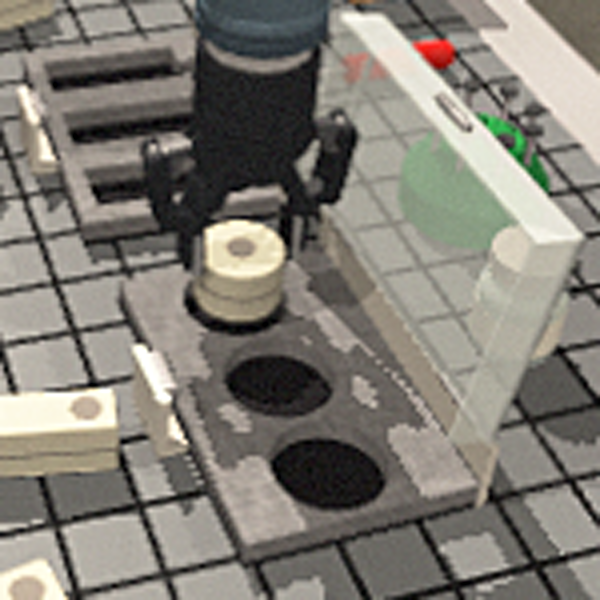

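The disc hangs centred over the first hollow at crop (237,300), so I lower it gently.

```bash
python3 -m handwheel '[[[0,0,0.04,0],[0,0,0.07,0],[0,0,0.09,0],[0,0,0.095,0],[0,0,0.095,0]]]'
```

```text
time_s: 6.28
eef_pos: [0.557, -0.0719, 0.0402]
eef_rot: [-0.0, 0.707, 0.707, -0.0]
wrist_force: [-0.3, 0.0, -1.5]
opening: 0.689
grasp_force: 27.8
```

```bash
python3 -m handwheel '[[[0,0,0.01,0],[0,0,0.015,0],[0,0,0.015,0]]]'
```

```text
time_s: 6.65
eef_pos: [0.5571, -0.072, 0.0376]
eef_rot: [0.0, 0.707, 0.707, -0.0]
wrist_force: [-2.0, 0.9, 3.3]
opening: 0.688
grasp_force: 28.2
```

```bash
python3 -m handwheel '[[[0,0,0,0],[0,0,0,0],[0,0,0,0],[0,0,-0.1,0],[0,0,-0.3,0],[0,0,-0.6,0],[0.3,-0.3,-0.6,0],[0.6,-0.6,-0.6,0],[0.9,-0.77,-0.6,0],[0.9,-0.77,-0.6,0]]]' 72
python3 -m handwheel '[[[0.13,0,0,0],[0.13,0,0.1,0],[0.13,0,0.3,0],[0.13,0,0.3,0]]]' 85
python3 -c "
from seg import *
for n in('scene','side','wrist'): find(shot(n),n,.034,.050,150)"
```

```text
time_s: 7.9
eef_pos: [0.4014, 0.1094, 0.1573]
eef_rot: [0.0, 0.707, 0.707, 0.0]
wrist_force: [0.2, -0.2, -0.1]
opening: 0.843
grasp_force: 0.0
time_s: 8.4
eef_pos: [0.4003, 0.134, 0.0951]
eef_rot: [-0.002, 0.707, 0.707, -0.002]
wrist_force: [-0.1, 0.3, 0.3]
opening: 0.993
grasp_force: 0.0
scene px [91. 75.] n 162 xy 535 -748 wh 32 173 ang 86 z [36. 42. 48.]
scene px [227. 112.] n 241 xy 334 -286 wh 97 36 ang 10 z [37. 40. 44.]
scene px [107. 111.] n 163 xy 596 -566 wh 42 69 ang 15 z [40. 45. 49.]
scene px [129. 120.] n 232 xy 567 -483 wh 35 203 ang 77 z [36. 42. 48.]
scene px [172. 122.] n 202 xy 480 -383 wh 56 57 ang 83 z [36. 39. 42.]
scene px [242. 145.] n 304 xy 397 -154 wh 38 101 ang 80 z [37. 40. 43.]
scene px [222. 192.] n 254 xy 555 -73 wh 56 56 ang 56 z [42. 45. 48.]
scene px [315. 204.] n 293 xy 405 138 wh 60 53 ang 3 z [36. 40. 42.]
scene px [261. 263.] n 175 xy 635 146 wh 237 8 ang 88 z [36. 42. 48.]
scene px [362. 275.] n 478 xy 483 361 wh 106 33 ang 17 z [36. 39. 42.]
side px [327.  44.] n 349 xy 1501 1596 wh 38 1220 ang 90 z [36. 42. 48.]
side px [218. 185.] n 203 xy 403 134 wh 58 58 ang 75 z [38. 41. 42.]
side px [327. 230.] n 182 xy 636 -129 wh 5 195 ang 1 z [36. 42. 48.]
side px [289. 220.] n 323 xy 556 -73 wh 60 56 ang 68 z [39. 46. 48.]
side px [238. 254.] n 441 xy 396 -155 wh 36 98 ang 80 z [37. 40. 42.]
side px [222. 305.] n 638 xy 331 -287 wh 101 35 ang 11 z [38. 40. 42.]
side px [304. 328.] n 659 xy 476 -384 wh 58 59 ang 26 z [38. 40. 42.]
side px [387. 364.] n 490 xy 579 -491 wh 60 191 ang 65 z [36. 42. 49.]
wrist px [336. 188.] n 502 xy 462 154 wh 51 7 ang 81 z [36. 43. 49.]
wrist px [254. 209.] n 4592 xy 403 137 wh 59 58 ang 52 z [40. 41. 42.]
wrist px [504. 300.] n 568 xy 629 56 wh 54 4 ang 89 z [35. 40. 47.]
wrist px [405. 378.] n 422 xy 553 -45 wh 44 11 ang 9 z [35. 40. 45.]
```

Disc 1 sits at (555.5,-73) with its top at 46 mm, as it should. Next disc is at (403,136). The catch is close, so I narrow the opening first.

```bash
python3 -m handwheel '[[[0.01,0.01,0,0],[0.01,0.01,0,0],[0.01,0.01,0,0],[0.01,0.01,0,0],[0.01,0.01,0,0],[0.01,0.01,0.15,0],[0.01,0.01,0.28,0],[0.01,0.01,0.32,0],[0.01,0.01,0.32,0]]]' 70
python3 -m handwheel '[[[0,0,0,0],[0,0,0,0],[0,0,0,0],[0,0,0,0],[0,0,0,0],[0,0,0,0]]]' 58.5
```

```text
time_s: 9.68
eef_pos: [0.4048, 0.136, 0.0331]
eef_rot: [-0.0, 0.707, 0.707, -0.0]
wrist_force: [0.1, -0.7, -0.4]
opening: 0.819
grasp_force: 0.0
time_s: 10.42
eef_pos: [0.4055, 0.1361, 0.0342]
eef_rot: [0.0, 0.707, 0.707, 0.0]
wrist_force: [-2.3, -0.2, 7.7]
opening: 0.686
grasp_force: 21.7
```

```bash
python3 -m handwheel '[[[0,0,-0.1,0],[0,0,-0.3,0],[0,0,-0.5,0],[-0.2,0.1,-0.6,0],[-0.45,0.3,-0.6,0],[-0.7,0.5,-0.6,0],[-0.9,0.65,-0.6,0],[-0.9,0.76,-0.6,0],[-0.9,0.76,-0.6,0]]]' 58.2
python3 -m handwheel '[[[-0.25,0,0,0],[-0.52,0,0,0],[-0.52,0,0,0],[-0.52,0,0.2,0],[-0.52,0,0.4,0],[-0.52,0,0.47,0],[-0.52,0,0.47,0]]]'
```

```text
time_s: 11.55
eef_pos: [0.558, -0.0447, 0.1533]
eef_rot: [0.0, 0.707, 0.707, 0.0]
wrist_force: [0.1, -0.3, -1.8]
opening: 0.689
grasp_force: 26.6
time_s: 12.42
eef_pos: [0.5563, -0.1468, 0.0588]
eef_rot: [-0.001, 0.707, 0.707, -0.0]
wrist_force: [0.0, 0.5, -1.1]
opening: 0.684
grasp_force: 26.6
```

```bash
python3 -m handwheel '[[[-0.008,0.005,0.03,0],[-0.008,0.005,0.06,0],[-0.008,0.005,0.075,0],[-0.008,0.005,0.085,0],[-0.008,0.005,0.09,0],[-0.008,0.005,0.09,0]]]'
```

```text
time_s: 13.18
eef_pos: [0.558, -0.1496, 0.0413]
eef_rot: [-0.0, 0.707, 0.707, -0.0]
wrist_force: [0.8, -0.6, -1.6]
opening: 0.685
grasp_force: 26.6
```

```bash
python3 -m handwheel '[[[0,0,0.008,0],[0,0,0.014,0],[0,0,0.014,0]]]'
python3 -m handwheel '[[[0,0,0,0],[0,0,0,0],[0,0,0,0],[0,0,-0.1,0],[0,0,-0.3,0],[0,0,-0.6,0],[-0.3,-0.1,-0.6,0],[-0.6,-0.3,-0.6,0],[-0.9,-0.4,-0.6,0],[-0.95,-0.4,-0.6,0]]]' 72
python3 -m handwheel '[[[-0.21,0,0,0],[-0.21,0,0.1,0],[-0.21,0,0.3,0],[-0.21,0,0.3,0]]]' 85
python3 -c "
from seg import *
for n in('scene','side','wrist'): find(shot(n),n,.034,.050,150)"
```

```text
time_s: 13.55
eef_pos: [0.5583, -0.1497, 0.0402]
eef_rot: [0.0, 0.707, 0.707, -0.0]
wrist_force: [-4.6, 2.2, 12.4]
opening: 0.688
grasp_force: 27.9
time_s: 14.8
eef_pos: [0.4768, -0.3431, 0.1603]
eef_rot: [0.001, 0.708, 0.706, -0.0]
wrist_force: [0.8, 0.8, 0.1]
opening: 0.844
grasp_force: 0.0
time_s: 15.3
eef_pos: [0.4764, -0.3779, 0.0948]
eef_rot: [-0.004, 0.707, 0.707, 0.001]
wrist_force: [-0.5, 0.8, 0.1]
opening: 0.993
grasp_force: 0.0
scene px [226. 113.] n 253 xy 334 -286 wh 101 35 ang 11 z [36. 40. 43.]
scene px [107. 111.] n 156 xy 597 -567 wh 42 71 ang 14 z [40. 45. 49.]
scene px [174. 115.] n 204 xy 456 -401 wh 60 55 ang 77 z [36. 40. 43.]
scene px [242. 146.] n 314 xy 398 -153 wh 38 101 ang 82 z [36. 40. 43.]
scene px [205. 175.] n 175 xy 548 -152 wh 35 61 ang 2 z [42. 46. 48.]
scene px [182. 197.] n 154 xy 642 -147 wh 10 234 ang 2 z [36. 43. 49.]
scene px [222. 192.] n 255 xy 555 -73 wh 53 55 ang 59 z [42. 46. 49.]
scene px [259. 262.] n 184 xy 635 145 wh 237 8 ang 88 z [35. 42. 48.]
scene px [362. 275.] n 479 xy 484 361 wh 102 33 ang 17 z [36. 39. 42.]
side px [328.  44.] n 374 xy 1503 1595 wh 1222 38 ang 0 z [35. 42. 48.]
side px [288. 219.] n 270 xy 551 -71 wh 61 47 ang 65 z [41. 46. 48.]
side px [238. 254.] n 484 xy 397 -155 wh 37 99 ang 81 z [38. 40. 42.]
side px [222. 304.] n 695 xy 331 -287 wh 101 34 ang 11 z [38. 40. 42.]
side px [296. 339.] n 710 xy 452 -402 wh 59 58 ang 14 z [38. 40. 42.]
side px [387. 364.] n 498 xy 578 -491 wh 60 189 ang 65 z [36. 42. 49.]
wrist px [56. 79.] n 6062 xy 337 -284 wh 92 34 ang 11 z [40. 41. 42.]
wrist px [223. 235.] n 4266 xy 454 -400 wh 59 59 ang 5 z [40. 41. 42.]
wrist px [292. 317.] n 1390 xy 513 -475 wh 99 16 ang 2 z [36. 42. 49.]
```

```bash
python3 -c "
from h import *
for n in ('side','scene'):
    P=cloud(shot(n)); k=(P[...,2]>.02)&(P[...,2]<.14)&(P[...,1]<-.43)&(P[...,1]>-.6)&(P[...,0]>.36)&(P[...,0]<.6)
    q=P[k]
    for a in np.arange(.38,.6,.02):
        s=q[(abs(q[:,0]-a)<.01)]
        s=s[s[:,1]>-.6]
        if len(s)>3: t=s[s[:,1].argmax()]; print(n,round(a,2),t.round(3),s[:,2].max().round(3),len(s))
"
```

```text
side 0.44 [ 0.447 -0.43   0.027] 0.027 6
side 0.46 [ 0.456 -0.43   0.034] 0.092 291
side 0.48 [ 0.472 -0.474  0.089] 0.092 147
side 0.5 [ 0.5   -0.475  0.087] 0.091 216
side 0.52 [ 0.511 -0.478  0.09 ] 0.092 205
side 0.54 [ 0.532 -0.479  0.089] 0.093 212
side 0.56 [ 0.553 -0.48   0.09 ] 0.093 207
side 0.58 [ 0.577 -0.483  0.089] 0.092 211
scene 0.46 [ 0.47  -0.47   0.037] 0.093 136
scene 0.48 [ 0.474 -0.471  0.067] 0.092 6
scene 0.5 [ 0.498 -0.471  0.021] 0.047 26
scene 0.52 [ 0.516 -0.471  0.045] 0.093 150
scene 0.54 [ 0.543 -0.474  0.073] 0.092 228
scene 0.56 [ 0.552 -0.477  0.06 ] 0.092 214
scene 0.58 [ 0.589 -0.475  0.073] 0.095 221
```

Disc 3 was knocked to (454,-401). The crate wall stands clear of the gripper, so I pick it there.

```bash
python3 -m handwheel '[[[-0.115,-0.11,0,0],[-0.115,-0.11,0,0],[-0.115,-0.11,0.15,0],[-0.115,-0.11,0.28,0],[-0.115,-0.11,0.31,0],[-0.115,-0.11,0.31,0]]]' 80
python3 -m handwheel '[[[0,0,0,0],[0,0,0,0],[0,0,0,0],[0,0,0,0],[0,0,0,0],[0,0,0,0],[0,0,0,0]]]' 58.2
```

```text
time_s: 16.3
eef_pos: [0.4565, -0.4045, 0.0371]
eef_rot: [0.0, 0.707, 0.707, 0.0]
wrist_force: [0.1, 0.1, -0.0]
opening: 0.939
grasp_force: 0.0
time_s: 17.18
eef_pos: [0.4567, -0.4053, 0.0383]
eef_rot: [0.001, 0.707, 0.707, -0.0]
wrist_force: [-1.6, 1.7, 6.1]
opening: 0.685
grasp_force: 20.8
```

```bash
python3 -m handwheel '[[[0,0,-0.1,0],[0,0,-0.3,0],[0,0,-0.6,0],[0.2,0.1,-0.6,0],[0.5,0.3,-0.6,0],[0.75,0.515,-0.6,0],[0.88,0.515,-0.6,0],[0.88,0.515,-0.6,0],[0.88,0.515,-0.4,0],[0.88,0.515,-0.4,0]]]' 57.9
python3 -c "
from h import *
c=shot('side'); cv2.imwrite('pics/s3.png',cv2.resize(c['color'][180:330,230:380,::-1],(600,600),interpolation=cv2.INTER_CUBIC))
c=shot('wrist'); cv2.imwrite('pics/w3.png',c['color'][...,::-1])"
```

```text
time_s: 18.42
eef_pos: [0.5567, -0.228, 0.1143]
eef_rot: [-0.003, 0.707, 0.707, -0.001]
wrist_force: [-1.0, 0.2, -1.4]
opening: 0.685
grasp_force: 24.9
```

View pics/s3.png

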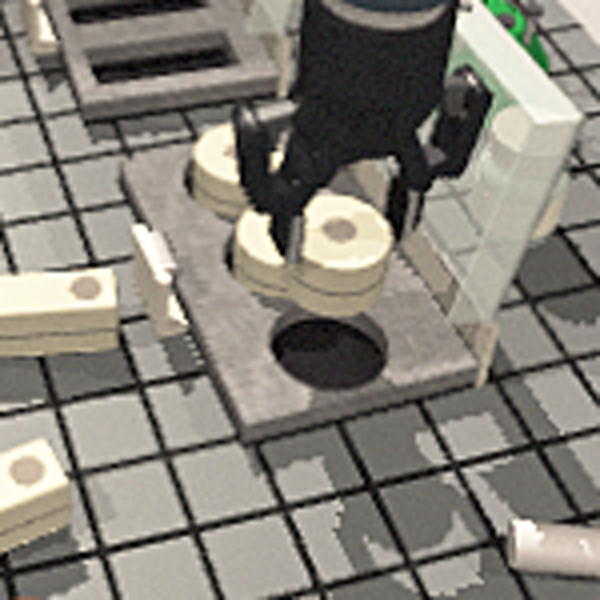

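Held disc at crop (337,250) is above the third hollow (330,350). I'll measure its centre.

Run:
```python
from seg import *
c=shot("side"); P=cloud(c)
k=(P[...,2]>.108)&(P[...,2]<.122)&(abs(P[...,1]+.228)<.06)&(abs(P[...,0]-.557)<.06); k[(cv2.cvtColor(c["color"],cv2.COLOR_RGB2HSV)[...,2]<120)]=0
q=(P[k][:,:2]*1000).astype(np.float32); print(len(q),cv2.minEnclosingCircle(q),np.median(P[k][:,2]))
find(c,"s",.038,.050,100)
```

```text
412 ((559.9578247070312, -232.3748016357422), 37.25370788574219) 0.11907642303713367
s px [339.  43.] n 108 xy 1543 1596 wh 478 34 ang 1 z [39. 43. 49.]
s px [223. 127.] n 177 xy 440 564 wh 161 341 ang 42 z [39. 44. 49.]
s px [228. 146.] n 139 xy 482 361 wh 97 39 ang 15 z [39. 41. 43.]
s px [285. 219.] n 158 xy 543 -69 wh 61 30 ang 76 z [42. 46. 48.]
s px [295. 240.] n 148 xy 541 -150 wh 54 26 ang 81 z [41. 46. 48.]
s px [238. 253.] n 430 xy 397 -155 wh 36 99 ang 80 z [39. 40. 42.]
s px [221. 304.] n 617 xy 331 -286 wh 100 36 ang 11 z [39. 41. 42.]
s px [388. 363.] n 379 xy 578 -491 wh 61 189 ang 65 z [39. 44. 49.]
```

Run:
```python
from h import *
c=shot("side"); P=cloud(c)
print(P[237,315], atz(c,315-.3,237,P[237,315,2]), "hollow", atz(c,230+330/4-.3,180+351/4,.022))
```

```text
[ 0.55542976 -0.22695511  0.11963396] [ 0.55478673 -0.22677868  0.11963396] hollow [ 0.55803347 -0.23142473  0.022     ]
```

```bash
python3 -m handwheel '[[[-0.005,0.014,0.15,0],[-0.005,0.014,0.24,0],[-0.005,0.014,0.3,0],[-0.005,0.014,0.32,0],[-0.005,0.014,0.33,0],[-0.005,0.014,0.335,0],[-0.005,0.014,0.335,0]]]'
```

```text
time_s: 19.5
eef_pos: [0.5621, -0.2297, 0.05]
eef_rot: [0.0, 0.707, 0.707, 0.0]
wrist_force: [-0.2, -0.8, -1.1]
opening: 0.683
grasp_force: 25.0
```

```bash
python3 -m handwheel '[[[0,-0.01,0.01,0],[0,-0.01,0.018,0],[0,-0.01,0.026,0],[0,-0.01,0.026,0]]]'
```

```text
time_s: 20.0
eef_pos: [0.5598, -0.2296, 0.0445]
eef_rot: [-0.0, 0.707, 0.707, -0.0]
wrist_force: [-1.4, 1.0, 2.2]
opening: 0.687
grasp_force: 25.2
```

```bash
python3 -m handwheel '[[[0,0,0,0],[0,0,0,0],[0,0,0,0],[0,0,-0.1,0],[0,0,-0.3,0],[0,0,-0.6,0],[0.2,-0.3,-0.6,-0.12],[0.3,-0.6,-0.6,-0.25],[0.375,-0.815,-0.6,-0.37],[0.375,-0.815,-0.6,-0.5]]]' 72
python3 -m handwheel '[[[0,0,0,-0.1],[0,0,0,-0.2],[0,0,0,-0.3],[0,0,0,-0.43],[0,0,0,-0.43]]]' 60
python3 -c "
from seg import *
T=tool(); print(T.round(3)); print('tool y ang',np.degrees(np.arctan2(T[1,1],T[0,1])))
print(ctrl.get_obs()['q'].round(2))
for n in('scene','side','wrist'): find(shot(n),n,.036,.050,200)"
```

```text
time_s: 21.25
eef_pos: [0.3934, -0.1523, 0.1644]
eef_rot: [-0.001, 0.4, 0.917, 0.0]
wrist_force: [1.7, 0.2, -0.1]
opening: 0.838
grasp_force: 0.0
time_s: 21.88
eef_pos: [0.3972, -0.1548, 0.1655]
eef_rot: [0.001, 0.092, 0.996, -0.001]
wrist_force: [-0.2, -0.1, 0.2]
opening: 0.7
grasp_force: 0.0
[[-0.983  0.183  0.002  0.397]
 [ 0.183  0.983 -0.001 -0.155]
 [-0.002 -0.001 -1.     0.166]
 [ 0.     0.     0.     1.   ]]
tool y ang 79.42843987617165
[-0.65 -0.08  2.04  0.    1.18 -2.04]
scene px [127. 120.] n 200 xy 580 -489 wh 78 215 ang 63 z [37. 42. 48.]
scene px [242. 145.] n 298 xy 397 -153 wh 38 100 ang 79 z [37. 40. 43.]
scene px [222. 192.] n 247 xy 556 -73 wh 54 55 ang 57 z [43. 46. 48.]
scene px [362. 275.] n 429 xy 483 361 wh 103 33 ang 17 z [37. 40. 43.]
side px [336.  44.] n 289 xy 1548 1591 wh 1109 49 ang 0 z [37. 43. 48.]
side px [290. 219.] n 313 xy 556 -73 wh 59 59 ang 30 z [41. 46. 48.]
side px [300. 239.] n 352 xy 557 -152 wh 57 57 ang 51 z [42. 46. 48.]
side px [238. 253.] n 466 xy 396 -156 wh 37 99 ang 81 z [38. 40. 42.]
side px [312. 261.] n 432 xy 557 -227 wh 58 57 ang 68 z [42. 46. 47.]
side px [222. 304.] n 672 xy 331 -287 wh 101 35 ang 10 z [38. 40. 42.]
side px [387. 363.] n 445 xy 578 -491 wh 60 189 ang 65 z [37. 43. 49.]
wrist px [108. 145.] n 3705 xy 333 -284 wh 100 35 ang 11 z [40. 41. 42.]
wrist px [257. 183.] n 3367 xy 397 -152 wh 34 99 ang 80 z [40. 41. 42.]
wrist px [272. 252.] n 325 xy 469 -150 wh 2 49 ang 3 z [37. 43. 49.]
wrist px [ 18. 320.] n 781 xy 515 -475 wh 12 101 ang 90 z [37. 43. 49.]
wrist px [285. 315.] n 1773 xy 554 -149 wh 60 52 ang 86 z [43. 47. 48.]
wrist px [223. 322.] n 1364 xy 552 -223 wh 46 59 ang 0 z [41. 47. 48.]
wrist px [484. 328.] n 536 xy 629 95 wh 77 5 ang 88 z [37. 43. 48.]
wrist px [368. 354.] n 252 xy 636 -57 wh 4 35 ang 1 z [38. 43. 49.]
```

```bash
python3 -m handwheel '[[[0,0.008,0.2,0],[0,0.008,0.4,0],[0,0.008,0.55,0],[0,0.008,0.64,0],[0,0.008,0.67,0],[0,0.008,0.67,0]]]' 58
python3 -m handwheel '[[[0,0,0,0],[0,0,0,0],[0,0,0,0],[0,0,0,0],[0,0,0,0],[0,0,0,0],[0,0,0,0],[0,0,0,0]]]' 33
```

```text
time_s: 22.78
eef_pos: [0.3972, -0.1531, 0.0305]
eef_rot: [-0.0, 0.092, 0.996, 0.0]
wrist_force: [0.1, -0.1, -0.1]
opening: 0.68
grasp_force: 0.0
time_s: 23.78
eef_pos: [0.3978, -0.1536, 0.0313]
eef_rot: [0.001, 0.092, 0.996, -0.001]
wrist_force: [-0.8, 0.1, 7.5]
opening: 0.395
grasp_force: 23.7
```

```bash
python3 -m handwheel '[[[0,0,0,0],[0,0,0,0],[0,0,0,0]]]' 32.4
```

```text
time_s: 24.15
eef_pos: [0.3978, -0.1536, 0.0314]
eef_rot: [0.001, 0.092, 0.996, -0.001]
wrist_force: [-1.6, -0.0, 6.9]
opening: 0.386
grasp_force: 36.8
```

```bash
python3 -m handwheel '[[[0,0,-0.1,0],[0,0,-0.3,0],[0,0,-0.55,0],[-0.1,0.2,-0.65,0],[-0.2,0.45,-0.65,0],[-0.35,0.7,-0.65,0],[-0.53,0.9,-0.65,0],[-0.53,0.9,-0.65,0],[-0.53,0.9,-0.65,0]]]' 32.8
python3 -m handwheel '[[[0,0.2,0,-0.05],[0,0.35,0,-0.1],[0,0.35,0,-0.1],[0,0.35,0,-0.1]]]'
python3 -c "
from seg import *
T=tool(); print('tool y ang',np.degrees(np.arctan2(T[1,1],T[0,1])))
for n in('side','wrist','scene'):
    c=shot(n); find(c,n,.145,.185,200)"
```

```text
time_s: 25.28
eef_pos: [0.5334, 0.0048, 0.1598]
eef_rot: [-0.001, 0.091, 0.996, -0.0]
wrist_force: [-1.2, 0.6, -0.9]
opening: 0.388
grasp_force: 35.7
time_s: 25.78
eef_pos: [0.5463, 0.0723, 0.1603]
eef_rot: [-0.0, 0.018, 1.0, -0.0]
wrist_force: [0.0, 0.2, -0.3]
opening: 0.389
grasp_force: 35.7
tool y ang 87.99263088630116
side px [353.  25.] n 686 xy 1650 1590 wh 44 922 ang 90 z [150. 165. 181.]
side px [297. 142.] n 372 xy 642 144 wh 240 35 ang 83 z [148. 161. 175.]
side px [261. 156.] n 202 xy 518 71 wh 36 47 ang 90 z [151. 168. 170.]
side px [342. 197.] n 940 xy 641 -147 wh 39 238 ang 2 z [149. 162. 177.]
wrist px [255. 243.] n 11208 xy 546 73 wh 36 101 ang 89 z [169. 170. 171.]
wrist px [495. 361.] n 1119 xy 647 246 wh 16 40 ang 19 z [146. 154. 166.]
wrist px [366. 373.] n 353 xy 646 147 wh 17 5 ang 86 z [151. 159. 164.]
wrist px [ 11. 371.] n 426 xy 652 -120 wh 6 30 ang 2 z [146. 151. 158.]
scene px [254. 203.] n 296 xy 569 72 wh 36 56 ang 89 z [156. 168. 171.]
```

```bash
python3 -m handwheel '[[[-0.015,0,0.2,0],[-0.015,0,0.4,0],[-0.015,0,0.5,0],[-0.015,0,0.55,0],[-0.015,0,0.58,0],[-0.015,0,0.6,0],[-0.015,0,0.605,0],[-0.015,0,0.605,0]]]'
```

```text
time_s: 26.92
eef_pos: [0.5503, 0.0734, 0.0398]
eef_rot: [0.0, 0.017, 1.0, -0.0]
wrist_force: [0.4, -1.3, 0.0]
opening: 0.39
grasp_force: 35.7
```

```bash
python3 -m handwheel '[[[0,0,0.008,0],[0,0,0.012,0],[0,0,0.012,0]]]'
python3 -m handwheel '[[[0,0,0,0],[0,0,0,0],[0,0,0,0],[0,0,-0.1,0],[0,0,-0.3,0],[0,0,-0.6,0],[0.2,-0.2,-0.6,0],[0.45,-0.4,-0.6,0],[0.6,-0.7,-0.6,0],[0.7,-1,-0.6,0]]]' 48
python3 -m handwheel '[[[0.1,-0.2,0,-0.07],[0.2,-0.5,0,-0.14],[0.33,-0.83,0,-0.14],[0.33,-0.83,0,-0.14],[0.33,-0.83,0,-0.14]]]' 60
python3 -c "
from seg import *
T=tool(); print('tool y ang',np.degrees(np.arctan2(T[1,1],T[0,1])))
for n in('side','wrist','scene'):
    c=shot(n); find(c,n,.036,.05,200)"
```

```text
time_s: 27.3
eef_pos: [0.5501, 0.0734, 0.0374]
eef_rot: [0.0, 0.017, 1.0, -0.0]
wrist_force: [-2.3, 1.2, 4.4]
opening: 0.39
grasp_force: 36.4
time_s: 28.55
eef_pos: [0.4044, -0.1165, 0.1571]
eef_rot: [0.0, 0.016, 1.0, -0.0]
wrist_force: [0.4, -0.0, -0.2]
opening: 0.562
grasp_force: 0.0
time_s: 29.18
eef_pos: [0.3339, -0.2794, 0.1567]
eef_rot: [-0.0, -0.087, 0.996, 0.0]
wrist_force: [0.5, -0.0, -0.0]
opening: 0.702
grasp_force: 0.0
tool y ang 100.00966463797661
side px [330.  44.] n 306 xy 1496 1594 wh 1213 38 ang 0 z [38. 43. 49.]
side px [270. 189.] n 308 xy 548 71 wh 100 38 ang 0 z [39. 46. 48.]
side px [290. 219.] n 307 xy 556 -72 wh 60 56 ang 70 z [41. 46. 48.]
side px [300. 239.] n 358 xy 556 -152 wh 59 55 ang 87 z [41. 46. 48.]
side px [312. 261.] n 435 xy 557 -226 wh 59 57 ang 71 z [42. 46. 47.]
side px [221. 304.] n 675 xy 331 -287 wh 100 35 ang 11 z [39. 40. 42.]
side px [387. 363.] n 441 xy 578 -491 wh 60 189 ang 65 z [38. 43. 49.]
wrist px [249. 183.] n 3554 xy 332 -285 wh 99 33 ang 11 z [40. 41. 42.]
wrist px [ 42. 281.] n 981 xy 486 -489 wh 109 55 ang 37 z [38. 43. 49.]
wrist px [ 10. 333.] n 690 xy 568 -541 wh 31 98 ang 80 z [39. 44. 49.]
wrist px [497. 361.] n 453 xy 512 73 wh 37 31 ang 85 z [39. 47. 48.]
wrist px [380. 374.] n 687 xy 543 -76 wh 32 53 ang 8 z [40. 47. 48.]
scene px [226. 112.] n 250 xy 336 -285 wh 99 37 ang 9 z [37. 40. 43.]
scene px [222. 192.] n 245 xy 555 -73 wh 53 55 ang 58 z [43. 46. 49.]
scene px [267. 218.] n 251 xy 529 74 wh 35 60 ang 88 z [41. 45. 48.]
scene px [362. 275.] n 445 xy 485 361 wh 103 33 ang 17 z [37. 40. 42.]
```

```bash
python3 -m handwheel '[[[0.015,-0.03,0.1,0],[0.015,-0.03,0.2,0],[0.015,-0.03,0.35,0],[0.015,-0.03,0.5,0],[0.015,-0.03,0.59,0],[0.015,-0.03,0.62,0],[0.015,-0.03,0.62,0]]]' 52
python3 -m handwheel '[[[0,0,0,0],[0,0,0,0],[0,0,0,0],[0,0,0,0],[0,0,0,0],[0,0,0,0],[0,0,0,0],[0,0,0,0]]]' 32.9
```

```text
time_s: 30.2
eef_pos: [0.3328, -0.2851, 0.033]
eef_rot: [-0.0, -0.089, 0.996, 0.0]
wrist_force: [-0.9, 0.6, 0.3]
opening: 0.602
grasp_force: 0.0
time_s: 31.2
eef_pos: [0.3329, -0.2862, 0.0338]
eef_rot: [0.001, -0.088, 0.996, -0.0]
wrist_force: [1.4, 4.0, 7.3]
opening: 0.397
grasp_force: 24.5
```

```bash
python3 -m handwheel '[[[0,0,-0.1,0],[0,0,-0.3,0],[0,0,-0.55,0],[-0.15,0.2,-0.65,0],[-0.32,0.45,-0.65,0],[-0.5,0.7,-0.65,0],[-0.65,0.9,-0.65,0],[-0.73,0.98,-0.65,0],[-0.73,0.98,-0.65,0]]]' 32.7
python3 -m handwheel '[[[-0.15,0.2,0,0.04],[-0.32,0.45,0,0.08],[-0.5,0.7,0,0.11],[-0.65,0.9,0,0.137],[-0.72,0.98,0,0.137],[-0.72,0.98,0,0.137],[-0.72,0.98,0,0.137]]]'
python3 -c "
from seg import *
T=tool(); print('tool y ang',np.degrees(np.arctan2(T[1,1],T[0,1])))
for n in('side','wrist'):
    c=shot(n); find(c,n,.145,.185,200)"
```

```text
time_s: 32.33
eef_pos: [0.4418, -0.066, 0.1629]
eef_rot: [0.0, -0.09, 0.996, -0.0]
wrist_force: [-2.0, -0.3, -2.1]
opening: 0.391
grasp_force: 28.4
time_s: 33.2
eef_pos: [0.5484, 0.1496, 0.1625]
eef_rot: [-0.001, 0.015, 1.0, -0.0]
wrist_force: [-0.5, -0.5, -2.9]
opening: 0.39
grasp_force: 28.6
tool y ang 88.28947210769864
side px [351.  25.] n 719 xy 1635 1594 wh 47 943 ang 90 z [149. 166. 181.]
side px [294. 139.] n 433 xy 633 145 wh 242 35 ang 88 z [148. 161. 176.]
side px [263. 143.] n 327 xy 547 144 wh 40 100 ang 86 z [149. 165. 170.]
side px [342. 197.] n 946 xy 641 -146 wh 39 239 ang 1 z [148. 162. 176.]
wrist px [255. 243.] n 10670 xy 548 150 wh 35 100 ang 89 z [168. 170. 171.]
wrist px [ 14. 357.] n 1232 xy 635 -26 wh 33 6 ang 6 z [148. 158. 169.]
wrist px [151. 368.] n 620 xy 644 74 wh 6 26 ang 9 z [147. 156. 164.]
wrist px [359. 368.] n 607 xy 648 221 wh 26 5 ang 80 z [147. 155. 164.]
```

```bash
python3 -m handwheel '[[[-0.015,0,0.2,0],[-0.015,0,0.4,0],[-0.015,0,0.5,0],[-0.015,0,0.55,0],[-0.015,0,0.58,0],[-0.015,0,0.598,0],[-0.015,0,0.603,0],[-0.015,0,0.603,0]]]'
python3 -m handwheel '[[[0,0,0.006,0],[0,0,0.01,0],[0,0,0.01,0]]]'
```

```text
time_s: 34.3
eef_pos: [0.5523, 0.1511, 0.0428]
eef_rot: [0.0, 0.014, 1.0, 0.0]
wrist_force: [-0.7, -1.1, -1.9]
opening: 0.392
grasp_force: 28.5
time_s: 34.67
eef_pos: [0.5518, 0.151, 0.0402]
eef_rot: [-0.0, 0.014, 1.0, -0.0]
wrist_force: [-0.3, 0.2, -2.1]
opening: 0.39
grasp_force: 28.5
```

```bash
python3 -m handwheel '[[[0,0,0.004,0],[0,0,0.008,0],[0,0,0.008,0]]]'
```

```text
time_s: 35.05
eef_pos: [0.552, 0.1511, 0.0399]
eef_rot: [-0.0, 0.014, 1.0, -0.0]
wrist_force: [-5.1, -1.2, 8.7]
opening: 0.386
grasp_force: 29.8
```

```bash
python3 -m handwheel '[[[0,0,0,0],[0,0,0,0],[0,0,0,0],[0,0,-0.1,0],[0,0,-0.3,0],[0,0,-0.6,0],[0.1,0.2,-0.6,-0.1],[0.2,0.5,-0.6,-0.2],[0.3,0.8,-0.6,-0.218],[0.37,1,-0.6,-0.218]]]' 48
python3 -m handwheel '[[[0,0,0,0],[0,0,0,0]]]' 60
python3 -c "
from seg import *
T=tool(); print(T[:3,3],'tool y ang',np.degrees(np.arctan2(T[1,1],T[0,1])))
for n in('side','wrist','scene'):
    c=shot(n); find(c,n,.036,.05,200)"
```

```text
time_s: 36.3
eef_pos: [0.4829, 0.3556, 0.1606]
eef_rot: [0.001, -0.149, 0.989, 0.0]
wrist_force: [0.9, 0.4, -0.9]
opening: 0.561
grasp_force: 0.0
time_s: 36.55
eef_pos: [0.484, 0.3528, 0.1596]
eef_rot: [0.0, -0.149, 0.989, -0.0]
wrist_force: [0.2, -0.3, 0.5]
opening: 0.701
grasp_force: 0.0
[0.48395769 0.35283065 0.15955816] tool y ang 107.11567685070585
side px [329.  44.] n 323 xy 1501 1595 wh 1222 34 ang 0 z [37. 43. 49.]
side px [223. 128.] n 203 xy 440 562 wh 161 339 ang 42 z [37. 43. 48.]
side px [265. 175.] n 244 xy 551 149 wh 37 100 ang 89 z [39. 46. 48.]
side px [271. 189.] n 287 xy 548 71 wh 36 100 ang 88 z [39. 46. 48.]
side px [289. 219.] n 286 xy 556 -73 wh 59 56 ang 69 z [41. 46. 48.]
side px [300. 239.] n 357 xy 557 -152 wh 56 57 ang 2 z [41. 46. 48.]
side px [312. 261.] n 431 xy 557 -227 wh 60 56 ang 69 z [42. 46. 47.]
side px [388. 363.] n 447 xy 578 -491 wh 61 188 ang 65 z [38. 44. 49.]
wrist px [ 55. 108.] n 272 xy 464 154 wh 52 7 ang 87 z [37. 43. 49.]
wrist px [266. 187.] n 3435 xy 483 363 wh 100 34 ang 17 z [40. 41. 42.]
wrist px [ 42. 195.] n 3263 xy 551 152 wh 35 101 ang 89 z [42. 47. 48.]
wrist px [388. 210.] n 1081 xy 449 502 wh 90 181 ang 53 z [38. 43. 48.]
wrist px [ 58. 268.] n 1136 xy 633 178 wh 152 4 ang 88 z [37. 43. 49.]
wrist px [486. 341.] n 355 xy 588 692 wh 3 80 ang 5 z [37. 43. 49.]
scene px [128. 120.] n 212 xy 580 -489 wh 79 218 ang 63 z [37. 43. 49.]
scene px [222. 192.] n 224 xy 556 -73 wh 56 54 ang 60 z [43. 46. 48.]
scene px [266. 218.] n 222 xy 530 73 wh 35 61 ang 90 z [42. 45. 48.]
scene px [287. 237.] n 223 xy 533 152 wh 35 60 ang 88 z [42. 45. 48.]
scene px [362. 275.] n 447 xy 484 361 wh 101 33 ang 17 z [37. 40. 42.]
```

```bash
python3 -m handwheel '[[[-0.013,0.044,0.1,0],[-0.013,0.044,0.2,0],[-0.013,0.044,0.35,0],[-0.013,0.044,0.5,0],[-0.013,0.044,0.59,0],[-0.013,0.044,0.63,0],[-0.013,0.044,0.63,0]]]' 52
python3 -m handwheel '[[[0,0,0,0],[0,0,0,0],[0,0,0,0],[0,0,0,0],[0,0,0,0],[0,0,0,0],[0,0,0,0],[0,0,0,0]]]' 32.9
```

```text
time_s: 37.58
eef_pos: [0.4835, 0.3622, 0.0323]
eef_rot: [-0.0, -0.149, 0.989, -0.0]
wrist_force: [-0.7, -0.2, 1.2]
opening: 0.609
grasp_force: 0.0
time_s: 38.58
eef_pos: [0.4845, 0.3627, 0.034]
eef_rot: [0.001, -0.149, 0.989, 0.0]
wrist_force: [0.3, 1.8, 6.4]
opening: 0.393
grasp_force: 24.5
```

```bash
python3 -m handwheel '[[[0,0,-0.1,0],[0,0,-0.3,0],[0,0,-0.55,0],[-0.05,-0.2,-0.65,0.1],[-0.1,-0.5,-0.65,0.2],[-0.132,-0.752,-0.65,0.22],[-0.132,-0.752,-0.65,0.22],[-0.132,-0.752,-0.65,0.22]]]' 32.7
python3 -c "
from seg import *
T=tool(); print('tool y ang',np.degrees(np.arctan2(T[1,1],T[0,1])))
for n in('side','wrist'):
    c=shot(n); find(c,n,.145,.185,200)"
```

```text
time_s: 39.58
eef_pos: [0.5527, 0.2264, 0.1631]
eef_rot: [-0.0, 0.016, 1.0, 0.0]
wrist_force: [-1.1, -0.1, -0.7]
opening: 0.394
grasp_force: 28.3
tool y ang 88.15461713488622
side px [348.  25.] n 772 xy 1622 1595 wh 993 46 ang 1 z [149. 165. 181.]
side px [279. 135.] n 743 xy 575 147 wh 241 151 ang 89 z [148. 163. 173.]
side px [342. 197.] n 945 xy 638 -146 wh 39 239 ang 3 z [149. 162. 177.]
wrist px [255. 241.] n 10789 xy 551 228 wh 35 101 ang 88 z [169. 170. 171.]
wrist px [ 17. 358.] n 1278 xy 640 48 wh 41 19 ang 64 z [147. 155. 168.]
wrist px [152. 367.] n 647 xy 646 151 wh 6 26 ang 9 z [148. 156. 165.]
```

```bash
python3 -m handwheel '[[[-0.012,-0.008,0.2,0],[-0.012,-0.008,0.4,0],[-0.012,-0.008,0.5,0],[-0.012,-0.008,0.55,0],[-0.012,-0.008,0.58,0],[-0.012,-0.008,0.6,0],[-0.012,-0.008,0.608,0],[-0.012,-0.008,0.608,0]]]'
python3 -m handwheel '[[[0,0,0.006,0],[0,0,0.01,0],[0,0,0.01,0]]]'
```

```text
time_s: 40.67
eef_pos: [0.5557, 0.2246, 0.0416]
eef_rot: [0.0, 0.016, 1.0, 0.0]
wrist_force: [0.5, -0.3, -2.1]
opening: 0.393
grasp_force: 28.3
time_s: 41.05
eef_pos: [0.5557, 0.2246, 0.04]
eef_rot: [0.0, 0.016, 1.0, 0.0]
wrist_force: [-3.1, -1.5, 5.8]
opening: 0.388
grasp_force: 29.1
```

```bash
python3 -m handwheel '[[[0,0,0,0],[0,0,0,0],[0,0,0,0],[0,0,-0.1,0],[0,0,-0.3,0],[0,0,-0.6,0],[0.2,-0.2,-0.9,0],[0.4,-0.4,-1,0],[0.5,-0.5,-1,0],[0.5,-0.5,-1,0]]]' 48
python3 -m handwheel '[[[0,0,-0.15,0],[0,0,-0.3,0],[0,0,-0.3,0],[0,0,-0.3,0],[0,0,-0.3,0]]]' 0
python3 - <<'E'
from seg import *
for n in('side','wrist','scene'):
    c=shot(n); find(c,n,.038,.05,150); P=cloud(c)
    for lo,hi in((.0,.29),(-.29,-.0)):
        k=(P[...,2]>.12)&(P[...,2]<.22)&(P[...,1]>lo)&(P[...,1]<hi)&(P[...,0]>.6)&(P[...,0]<.74)
        q=P[k]
        if len(q)>50: print(n,"cover",len(q),"y",np.percentile(q[:,1],[1,99]).round(3),"zmax",np.percentile(q[:,2],[99]).round(3),"x at top",np.percentile(q[q[:,2]>np.percentile(q[:,2],90)][:,0],[5,50,95]).round(3))
    if n=='wrist': cv2.imwrite('pics/w4.png',cv2.resize(c['color'][...,::-1],(800,600)))
E
```

```text
time_s: 42.3
eef_pos: [0.4514, 0.1267, 0.2415]
eef_rot: [0.002, 0.017, 1.0, -0.0]
wrist_force: [1.2, 0.4, -0.0]
opening: 0.564
grasp_force: 0.0
time_s: 42.92
eef_pos: [0.4517, 0.1279, 0.2979]
eef_rot: [-0.001, 0.016, 1.0, -0.0]
wrist_force: [0.6, -0.3, -0.1]
opening: -0.001
grasp_force: 0.0
side px [228. 129.] n 152 xy 511 481 wh 31 201 ang 88 z [39. 44. 49.]
side px [258. 162.] n 226 xy 554 221 wh 37 100 ang 86 z [40. 47. 48.]
side px [264. 174.] n 251 xy 551 150 wh 39 99 ang 89 z [41. 46. 48.]
side px [270. 189.] n 286 xy 548 73 wh 99 40 ang 0 z [41. 46. 48.]
side px [289. 219.] n 288 xy 556 -73 wh 59 58 ang 46 z [44. 46. 48.]
side px [300. 239.] n 337 xy 557 -152 wh 57 57 ang 89 z [43. 46. 48.]
side px [312. 261.] n 418 xy 557 -227 wh 58 57 ang 72 z [43. 46. 47.]
side px [387. 363.] n 366 xy 578 -491 wh 59 190 ang 65 z [39. 44. 49.]
side cover 1179 y [0.026 0.265] zmax [0.21] x at top [0.622 0.631 0.641]
side cover 2562 y [-0.265 -0.028] zmax [0.211] x at top [0.63  0.637 0.648]
wrist px [487. 187.] n 772 xy 511 482 wh 32 202 ang 87 z [39. 44. 49.]
wrist px [222. 222.] n 1355 xy 5
[... 556 characters left out ...]
.031 0.266] zmax [0.169] x at top [0.616 0.647 0.648]
wrist cover 4503 y [-0.246 -0.061] zmax [0.212] x at top [0.633 0.641 0.651]
scene px [187. 161.] n 168 xy 550 -226 wh 37 61 ang 3 z [42. 46. 49.]
scene px [205. 175.] n 169 xy 549 -151 wh 35 61 ang 3 z [42. 46. 48.]
scene px [222. 191.] n 244 xy 554 -74 wh 55 55 ang 61 z [43. 46. 48.]
scene px [267. 217.] n 249 xy 530 73 wh 61 35 ang 1 z [42. 45. 49.]
scene px [288. 236.] n 270 xy 533 151 wh 36 61 ang 87 z [43. 45. 48.]
scene px [308. 255.] n 296 xy 542 225 wh 35 75 ang 90 z [42. 45. 48.]
scene cover 2056 y [0.031 0.265] zmax [0.212] x at top [0.627 0.634 0.647]
scene cover 1667 y [-0.261 -0.027] zmax [0.212] x at top [0.634 0.642 0.655]
```

View pics/w4.png

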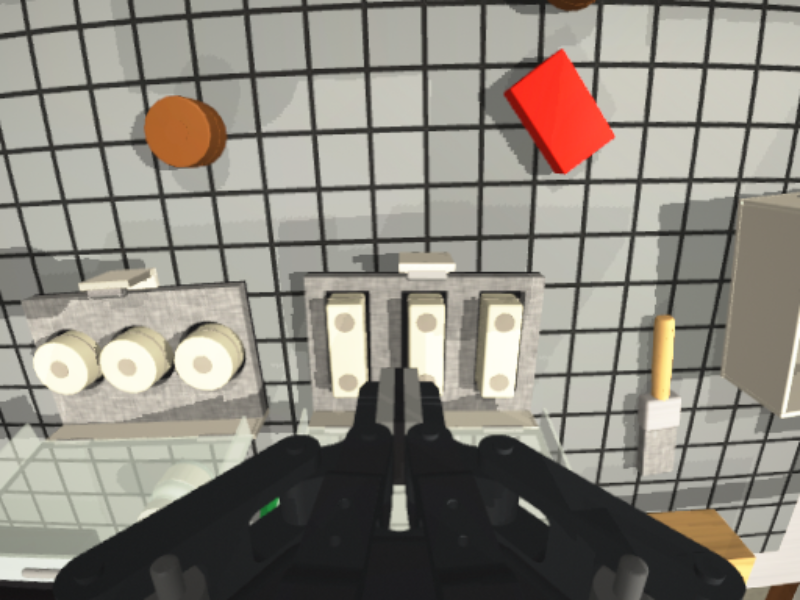

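All six are in their beds with tops at about 47 mm: discs at (67,362), (134,360), (208,356) and bars at (347,345), (427,345), (500,345). Now the bar cover: I go over it and down behind.

```bash
python3 -m handwheel '[[[-0.3,0.05,0,0],[-0.6,0.1,0,0],[-0.9,0.15,0,0],[-1,0.15,0,0],[-1,0.15,0,0]]]' 0
python3 -m handwheel '[[[-0.24,0,0,0],[-0.24,0,0,0],[-0.24,0,0.2,0],[-0.24,0,0.4,0],[-0.24,0,0.54,0],[-0.24,0,0.54,0],[-0.24,0,0.54,0]]]'
```

```text
time_s: 43.7
eef_pos: [0.6537, 0.1511, 0.2972]
eef_rot: [-0.001, 0.016, 1.0, -0.0]
wrist_force: [-0.9, 0.0, -0.5]
opening: -0.002
grasp_force: 0.0
time_s: 44.58
eef_pos: [0.7013, 0.1501, 0.1934]
eef_rot: [0.001, 0.016, 1.0, 0.0]
wrist_force: [0.3, -0.7, 0.8]
opening: 0.003
grasp_force: 0.0
```

```bash
python3 -m handwheel '[[[0.1,0,0.01,0],[0.2,0,0.01,0],[0.29,0,0.01,0],[0.36,0,0.01,0],[0.43,0,0.01,0],[0.48,0,0.02,0],[0.53,0,0.035,0],[0.53,0,0.035,0]]]'
python3 -c "
from h import *
c=shot('side'); cv2.imwrite('pics/s5.png',cv2.resize(c['color'][60:260,190:390,::-1],(600,600),interpolation=cv2.INTER_CUBIC))"
```

```text
time_s: 45.58
eef_pos: [0.5945, 0.1534, 0.1843]
eef_rot: [-0.0, 0.016, 1.0, 0.0]
wrist_force: [0.7, 0.6, 0.4]
opening: 0.005
grasp_force: 0.0
```

View pics/s5.png

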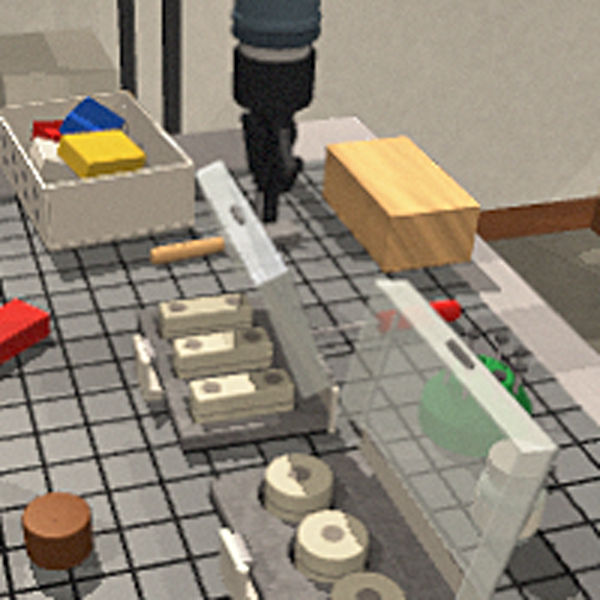

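The bar cover has swung forward past upright, its edge at crop (245,230), with the finger behind it. I follow the arc down.

```bash
python3 -m handwheel '[[[0.08,0,0.04,0],[0.165,0,0.09,0],[0.23,0,0.16,0],[0.3,0,0.235,0],[0.35,0,0.32,0],[0.405,0,0.4,0],[0.435,0,0.47,0],[0.45,0,0.5,0],[0.45,0,0.5,0]]]'
```

```text
time_s: 46.75
eef_pos: [0.5049, 0.1561, 0.0836]
eef_rot: [-0.001, 0.016, 1.0, -0.0]
wrist_force: [0.1, 0.3, -0.0]
opening: -0.004
grasp_force: 0.0
```

```bash
python3 -m handwheel '[[[0,0,0.03,0],[0,0,0.05,0],[0,0,0.06,0],[0,0,0.06,0]]]'
python3 -m handwheel '[[[0,0,0.01,0],[0,0,0.01,0],[0,0,0.01,0]]]'
python3 -m handwheel '[[[0,0,0.01,0],[0,0,0.01,0],[0,0,0.01,0]]]'
```

```text
time_s: 47.25
eef_pos: [0.5054, 0.1561, 0.0724]
eef_rot: [0.0, 0.016, 1.0, -0.0]
wrist_force: [-0.8, -0.7, 3.3]
opening: -0.0
grasp_force: 1.5
time_s: 47.62
eef_pos: [0.5055, 0.1562, 0.072]
eef_rot: [0.0, 0.016, 1.0, -0.0]
wrist_force: [-7.3, -1.0, 18.4]
opening: -0.008
grasp_force: 8.6
time_s: 48.0
eef_pos: [0.5054, 0.1561, 0.0694]
eef_rot: [0.0, 0.016, 1.0, -0.0]
wrist_force: [-5.4, -0.6, 13.0]
opening: -0.002
grasp_force: 6.4
```

```bash
python3 -m handwheel '[[[0,0,0.006,0],[0,0,0.006,0],[0,0,0.006,0]]]'
python3 -m handwheel '[[[0,0,0.006,0],[0,0,0.006,0],[0,0,0.006,0]]]'
```

```text
time_s: 48.38
eef_pos: [0.5053, 0.1561, 0.0672]
eef_rot: [0.0, 0.016, 1.0, 0.0]
wrist_force: [-2.0, -0.3, 5.5]
opening: 0.001
grasp_force: 2.8
time_s: 48.75
eef_pos: [0.505, 0.1561, 0.0654]
eef_rot: [-0.0, 0.016, 1.0, -0.0]
wrist_force: [1.0, 0.2, 0.0]
opening: -0.001
grasp_force: 0.0
```

```bash
python3 -m handwheel '[[[0,0,0.006,0],[0,0,0.006,0],[0,0,0.006,0]]]'
python3 -m handwheel '[[[0,0,0.006,0],[0,0,0.006,0],[0,0,0.006,0]]]'
```

```text
time_s: 49.12
eef_pos: [0.5051, 0.1561, 0.0644]
eef_rot: [-0.0, 0.016, 1.0, -0.0]
wrist_force: [-0.2, 0.3, 0.2]
opening: 0.003
grasp_force: 0.0
time_s: 49.5
eef_pos: [0.5053, 0.1561, 0.0639]
eef_rot: [0.0, 0.016, 1.0, -0.0]
wrist_force: [-2.3, -0.4, 6.5]
opening: -0.001
grasp_force: 3.0
```

Contact is at the shut height. I press slightly more, rise, and go behind the round cover.

```bash
python3 -m handwheel '[[[0,0,0.008,0],[0,0,0.008,0],[0,0,0.008,0]]]'
python3 -m handwheel '[[[0,0,-0.15,0],[0,0,-0.4,0],[0,0,-0.7,0],[0,0,-1,0],[0,0,-1,0]]]'
python3 -m handwheel '[[[0,0,-0.2,0],[0,-0.25,-0.2,0],[-0.2,-0.5,-0.2,-0.04],[-0.4,-0.75,-0.2,-0.04],[-0.6,-1,-0.2,-0.04],[-0.6,-1,-0.2,-0.04],[-0.6,-1,-0.2,-0.04]]]'
python3 -m handwheel '[[[-0.2,-0.25,0,0],[-0.4,-0.5,0,0],[-0.4,-0.5,0,0],[-0.4,-0.5,0,0]]]'
python3 - <<'E'
from h import *
T=tool(); print('tool y ang',np.degrees(np.arctan2(T[1,1],T[0,1])))
c=shot('side'); P=cloud(c)
k=(P[...,2]>.05)&(P[...,2]<.09)&(P[...,1]>.03)&(P[...,1]<.27)&(P[...,0]>.45)&(P[...,0]<.66)
q=P[k]; print(len(q),np.polyfit(q[:,0],q[:,2],1),np.percentile(q[:,2],[5,50,95]))
cv2.imwrite('pics/s6.png',cv2.resize(c['color'][60:260,190:390,::-1],(600,600),interpolation=cv2.INTER_CUBIC))
E
```

```text
time_s: 49.88
eef_pos: [0.5054, 0.1562, 0.0637]
eef_rot: [0.0, 0.016, 1.0, -0.0]
wrist_force: [-8.3, -0.6, 19.6]
opening: 0.002
grasp_force: 9.5
time_s: 50.5
eef_pos: [0.5083, 0.1565, 0.2679]
eef_rot: [0.006, 0.016, 1.0, 0.001]
wrist_force: [-0.2, 0.2, -0.7]
opening: -0.002
grasp_force: 0.0
time_s: 51.38
eef_pos: [0.6182, -0.0477, 0.3]
eef_rot: [-0.001, -0.014, 1.0, 0.001]
wrist_force: [-0.3, 0.9, -0.8]
opening: 0.001
grasp_force: 0.0
time_s: 51.88
eef_pos: [0.7011, -0.1438, 0.3011]
eef_rot: [-0.001, -0.015, 1.0, 0.001]
wrist_force: [0.1, 0.5, 0.2]
opening: 0.001
grasp_force: 0.0
tool y ang 91.67905229461354
2206 [0.00676741 0.05305484] [0.05371406 0.05689576 0.05916304]
```

View pics/s6.png

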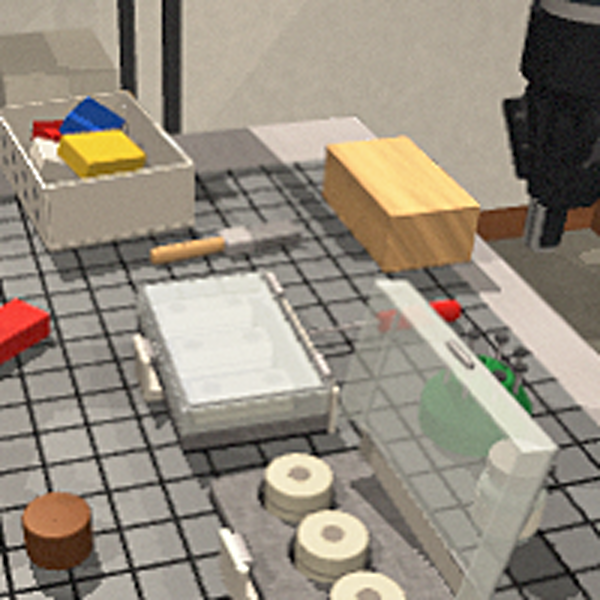

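The bar cover is level (slope about 0) and closed, at crop (235,340). Same sweep for the round cover.

```bash
python3 -m handwheel '[[[-0.03,0,0.15,0],[-0.03,0,0.35,0],[-0.03,0,0.55,0],[-0.03,0,0.55,0],[-0.03,0,0.55,0]]]'
python3 -m handwheel '[[[0.1,0,0.01,0],[0.2,0,0.01,0],[0.29,0,0.01,0],[0.36,0,0.01,0],[0.43,0,0.01,0],[0.48,0,0.02,0],[0.53,0,0.035,0],[0.53,0,0.035,0]]]'
```

```text
time_s: 52.55
eef_pos: [0.7083, -0.1443, 0.1945]
eef_rot: [0.001, -0.015, 1.0, -0.001]
wrist_force: [0.5, -0.8, 0.4]
opening: 0.002
grasp_force: 0.0
time_s: 53.55
eef_pos: [0.6011, -0.1481, 0.185]
eef_rot: [-0.0, -0.014, 1.0, -0.0]
wrist_force: [0.1, -0.4, 0.2]
opening: -0.001
grasp_force: 0.0
```

```bash
python3 -m handwheel '[[[0.08,0,0.04,0],[0.165,0,0.09,0],[0.23,0,0.16,0],[0.3,0,0.235,0],[0.35,0,0.32,0],[0.405,0,0.4,0],[0.435,0,0.47,0],[0.45,0,0.5,0],[0.45,0,0.5,0]]]'
python3 -m handwheel '[[[0,0,0.03,0],[0,0,0.05,0],[0,0,0.06,0],[0,0,0.06,0]]]'
python3 -m handwheel '[[[0,0,0.01,0],[0,0,0.01,0],[0,0,0.01,0]]]'
python3 -m handwheel '[[[0,0,0.01,0],[0,0,0.01,0],[0,0,0.01,0]]]'
```

```text
time_s: 54.68
eef_pos: [0.5114, -0.1506, 0.0843]
eef_rot: [-0.0, -0.014, 1.0, 0.0]
wrist_force: [0.1, 0.9, -0.0]
opening: 0.001
grasp_force: 0.0
time_s: 55.18
eef_pos: [0.5117, -0.1507, 0.0728]
eef_rot: [0.0, -0.014, 1.0, -0.0]
wrist_force: [0.5, -0.3, 1.0]
opening: -0.003
grasp_force: 0.3
time_s: 55.55
eef_pos: [0.5118, -0.1508, 0.0722]
eef_rot: [0.0, -0.014, 1.0, -0.0]
wrist_force: [-4.6, 2.4, 14.0]
opening: -0.001
grasp_force: 6.7
time_s: 55.92
eef_pos: [0.5117, -0.1508, 0.0698]
eef_rot: [0.0, -0.014, 1.0, -0.0]
wrist_force: [-4.4, 0.9, 9.8]
opening: 0.0
grasp_force: 5.1
```

```bash
python3 -m handwheel '[[[0,0,0.006,0],[0,0,0.012,0],[0,0,0.012,0]]]'
python3 -m handwheel '[[[0,0,0.006,0],[0,0,0.012,0],[0,0,0.012,0]]]'
python3 -m handwheel '[[[0,0,0.006,0],[0,0,0.006,0],[0,0,0.006,0]]]'
```

```text
time_s: 56.3
eef_pos: [0.5117, -0.1508, 0.0664]
eef_rot: [0.0, -0.014, 1.0, -0.0]
wrist_force: [-0.1, -1.3, 3.0]
opening: 0.004
grasp_force: 1.1
time_s: 56.68
eef_pos: [0.5116, -0.1506, 0.0639]
eef_rot: [-0.0, -0.014, 1.0, 0.0]
wrist_force: [-0.4, 0.6, 3.6]
opening: 0.004
grasp_force: 1.7
time_s: 57.05
eef_pos: [0.5116, -0.1506, 0.0638]
eef_rot: [-0.0, -0.014, 1.0, 0.0]
wrist_force: [-5.6, 2.6, 13.7]
opening: -0.001
grasp_force: 6.8
```

Shut height reached. I rise clear and do a final check.

```bash
python3 -m handwheel '[[[0,0,-0.15,0],[0,0,-0.4,0],[0,0,-0.7,0],[0,0,-1,0],[0.3,0,-1,0],[0.6,0,-1,0],[0.6,0,-1,0],[0.6,0,-1,0]]]'
python3 - <<'E'
from h import *
c=shot('side'); P=cloud(c)
for lo,hi in((.04,.26),(-.26,-.04)):
    k=(P[...,2]>.045)&(P[...,2]<.09)&(P[...,1]>lo)&(P[...,1]<hi)&(P[...,0]>.49)&(P[...,0]<.64)
    q=P[k]; print(len(q),np.polyfit(q[:,0],q[:,2],1),np.percentile(q[:,2],[5,50,95]))
cv2.imwrite('pics/s7.png',cv2.resize(c['color'][...,::-1],(800,600),interpolation=cv2.INTER_CUBIC))
E
```

```text
time_s: 58.05
eef_pos: [0.3922, -0.1544, 0.2631]
eef_rot: [0.001, -0.014, 1.0, -0.0]
wrist_force: [0.8, -0.6, -0.1]
opening: 0.0
grasp_force: 0.0
1751 [0.00348118 0.05494905] [0.05496009 0.05686214 0.05912176]
3717 [0.00171017 0.05541164] [0.05445105 0.05634764 0.05832714]
```

View pics/s7.png

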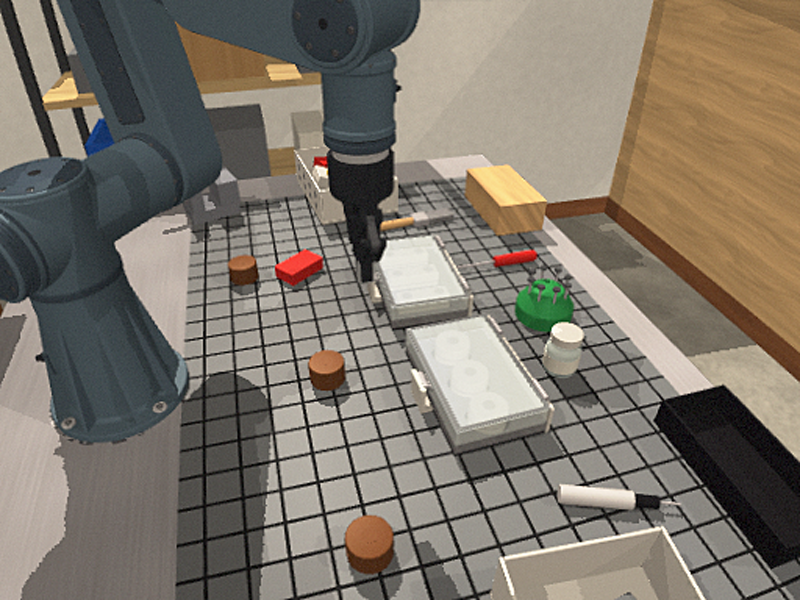

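Both covers are level and shut at (425,275) and (478,380), with all six models inside and nothing else moved.

```bash
python3 -c "
from bench import ctrl
print(ctrl.hand_in())"
```

```text
the job is handed in; nothing more can be done
None
```

All six models, three bars and three discs, are in their cases with both covers pressed shut, and the job was handed in at about 58 s; the highest readings I saw were about 37 N grip and 20 N at the wrist while pressing the covers.

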